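# Fit the raking lamp into the post holder on the macro-camera plate

### The job

Take the lamp out of the post rack, slide its post down into the empty post holder on the camera plate, past the side spring plunger, and push until the post's collar sits fully home on the holder's rim, with the lamp pointing at the broken test bar in the vice. Push it home by feel and gently: do not ram it or keep leaning on it once the collar lands. Then let go, and leave everything else as it stands.

Things in the scene. Friction and masses are not known exactly. Their poses are not given: they have to be found in the camera images.
- lamp_head (a point): Centre of the lamp's black finned head, 44 long (x) x 32 wide (y) x 34 mm tall, with a round lens barrel to its own +x (the way it shines). It tops a steel post, 12.7 mm thick, upright (own z). The flat sides are free to grip. Lamp about 0.26 kg; stands loose in one of the rack's three bores.
- lamp_foot (a point): Centre of the post's tapered foot (8 mm across, full size 4 mm up), 102 mm straight below lamp_head. A 25 mm wide, 10 mm tall dark collar is locked on the post, its underside somewhere from 32 to 56 mm above the foot; where exactly is not measured. Its set screw slips if the collar is pressed on the rim with more than 30 N.
- lamp_spot (a point): Point on the lamp's beam, level with lamp_head and 110 mm ahead of it along the lamp's own +x.
- holder_rim (a point): Centre of the flat top rim of the empty round steel post holder on the camera plate: 26 mm outside, bore 13.7 mm with a bevelled mouth 18 mm wide, 61 mm deep, z up. 16 mm below the rim a ball-nosed spring plunger stands 2 mm into the bore from the side; it takes some 10 to 20 N to push the foot past it, and then the post drags with 4 to 10 N, more than its weight.
- specimen (a point): Broken end of the 10 mm square test bar held in the small vice on the riser of the camera plate, about 110 mm from the holder: what the lamp must shine at. The camera (153 mm high) looks at it along the plate.
- rack_top (a point): Centre of the top face of the grey post rack, 272 x 52 mm and 40 mm tall, long way along its own y. Three bores, 14.1 mm wide and 26 mm deep, at 0 and 90 mm either way along y; the lamp stands in any one of them, the mirror and the diffuser in the others.
- mirror_mid (a point): Round mirror (41 mm) on a post in the rack, 127 mm tall overall; this point is on its post 55 mm above the foot. Leave it.
- diffuser_mid (a point): Square white diffuser plate (44 mm) on a post in the rack, 134 mm tall overall; this point is on its post 55 mm above the foot. Leave it.
- puck_a_mid (a point): Centre of a black mounted specimen, 30 mm across, 20 mm tall, on the bench. Leave it.
- puck_b_mid (a point): Centre of another black mounted specimen, 30 mm across, 20 mm tall, on the bench. Leave it.
- test_block_mid (a point): Centre of a steel hardness reference block, a disc 60 mm across, 12 mm tall, on the bench. Leave it.
- bar_half_mid (a point): Centre of the other half of the broken test bar, 27 x 10 x 10 mm, on the bench. Leave it.
- driver_grip (a point): Handle of a screwdriver, 160 mm long, lying on the bench. Leave it.
There are look-alikes about, which are no part of the job. Of the things that look like the part that bears lamp_head, the larger one is meant.

How it is judged:
By the outcome, as a careful person would: the job done as asked, in the order asked, and still so for the second after the job is handed in, with the robot touching nothing.
It also fails if it takes over 48 s, if anything falls off the work surface, if the arm or the gripper's body presses on something with over 40 N, if the wrist force passes 120 N, or if a joint passes its speed limit or range.

### The arm

A 7-joint arm with a two-finger parallel gripper is mounted at the origin on the work surface. World frame = base frame: x ahead of the robot, y to its left, z up, the work surface at z = 0. Lengths are in m, angles in rad, forces in N, time in s.
With the tool pointing down it reaches from about 0.425 to 0.925 m from the base axis. Payload 6.8 kg.
Tool frame: the origin (TCP) lies on the front face of the gripper's body, between the roots of the fingers; the fingertips stand 73 mm ahead of it and the grasp point (between the pads) lies 54 mm ahead of it (env.nose_length is the distance from the TCP to the fingertips, in m); z points along the fingers, y is the direction in which the jaws open and shut (so a half turn about z gives the same grasp; the last joint's range is limited). The gripper opens to 85 mm and grips with 20 to 120 N. Pads are 22 mm wide; open, the fingers measure 114 mm over their backs; the gripper's body (76 mm by 85 mm) begins 54 mm behind the grasp point. The pads swing forward as they close: fully open they stand 13 mm farther back than shut.
Start: joints at [1.14, 0.477, 0.022, 1.555, -0.011, 1.109, -0.083], TCP at [0.214, -0.64, 0.304] pointing down, gripper open.
Joint ranges: [-2.96, 2.96], [-0.34, 2.1], [-1.41, 1.46], [0.24, 2.44], [-1.37, 4.51], [0.17, 1.92], [-2.96, 2.96]. Speed limits (rad/s): [2.39, 2.39, 3.14, 3.14, 3.14, 3.14, 3.14].

### API

Orientations are given as a unit quaternion [w, x, y, z].
In Python, from cell import env, kin, camera, calibration, job gives the robot as it stands. The module is installed in compiled form; this text tells all that it offers. Calls block until the motion is done:
- env.reach(position, orientation): joint-space move of the TCP to a pose.
- env.movel(position, velocity=0.15, rot=None, stop_force=None): straight line of the TCP; rot=None keeps the orientation; velocity is the mean speed in m/s. With stop_force (N) it stops when the force on the tool has changed by that much, and returns True; else False.
- env.goto_joints(angles): joint-space move.
- env.grip(opening, f_grip=None): finger opening in m; f_grip is the grip in N (None keeps the last); returns when the fingers have stopped.
- env.dwell(seconds).
- kin.inverse_kinematics(position, orientation): joint angles nearest the present ones, or None.
- env.get_state(): the state.
- camera(name): name is "scene" or "top" or "wrist"; returns (picture, depth): 480x640x3 uint8, blue, green, red; 480x640 float32, m along the optical axis (not along the pixel's ray), 0 where there is no reading.
- calibration(name): a dict with "fx", "fy", "cx", "cy" (pixels), "rvec" (rotation vector, rad) and "tvec" (3), from world to camera coordinates, as OpenCV has them. Camera axes: x right, y down, z forward; pixel columns grow to the right and rows downward; lengths in m; the calibration is good to about 2 mm. The wrist camera is an equidistant fisheye: a pixel r from the principal point sees the ray r / f radians off the axis. A picture is of the moment at which its call begins: read the wrist's pose just before it. calibration takes no time and is no camera call; for the wrist camera it gives the pose at the moment of the call.
A pose or a line that the arm cannot do raises env.PlanningError and nothing moves.
- job.job_done(): hands the job in, once; it reports no verdict.
The state is a dict: "time": time; "qpos": joint angles; "joint_velocities": joint speeds; "joint_torque": joint torques, N m; "tcp_pos": TCP position; "orientation": TCP orientation; "force": force on the tool from outside, world axes, zero at the start; "torque": the same for the moment, N m; "opening": finger opening in m.
Only numpy, scipy, OpenCV 4.12 (cv2) and the standard library are available. Lean on these libraries where they do the work, as an engineer would, in place of code of your own. Each camera call takes 0.05 s, during which the arm holds its last target.

## Working session

There is one attempt and no reset: what is moved stays moved. The work goes in short steps, each a Python script; the robot and the scene stay as the last script left them, time stands still between calls to the robot, and variables do not carry over. Pictures are saved under pics/ and viewed, and the job is handed in when it is done.

```bash
mkdir -p pics
cat > h.py <<'E'
import numpy as np, cv2
from cell import env, kin, camera, calibration, job
def shot(n,f):
    c=calibration(n); im,d=camera(n); cv2.imwrite(f'pics/{f}.png',im); np.savez(f'pics/{f}.npz',im=im,d=d,**{k:np.array(v) for k,v in c.items()}); return im,d,c
def cloud(c,d):
    R=cv2.Rodrigues(np.array(c['rvec'],float))[0]; t=np.array(c['tvec'],float).ravel()
    v,u=np.mgrid[0:480,0:640]
    P=np.stack([(u-c['cx'])/c['fx']*d,(v-c['cy'])/c['fy']*d,d],-1)
    return (P-t)@R
def load(f):
    z=np.load(f'pics/{f}.npz'); c={k:(float(z[k]) if z[k].ndim==0 else z[k]) for k in ['fx','fy','cx','cy','rvec','tvec']}; return z['im'],z['d'],c
E
python3 - <<'E'
from h import *
for n in ['scene','top']:
    im,d,c=shot(n,n+'0'); print(n,c)
print(env.get_state())
E
```

```text
scene {'fx': 475.1884741080828, 'fy': 475.1884741080828, 'cx': 313.4990078464282, 'cy': 241.76983555718826, 'rvec': array([ 1.3825509 ,  2.35864478, -0.77725113]), 'tvec': array([ 0.22418712, -0.31368158,  1.19567523])}
top {'fx': 489.3305113713491, 'fy': 489.3305113713491, 'cx': 317.1634146611713, 'cy': 241.64841024459355, 'rvec': array([ 2.03044773, -2.19454351,  0.22476607]), 'tvec': array([0.08427488, 0.5158192 , 1.11337985])}
{'time': 0.1, 'qpos': array([ 1.13986789,  0.47775491,  0.02231023,  1.55636107, -0.01149278,
        1.10928795, -0.08314225]), 'joint_velocities': array([-0.00071783, -0.00179808, -0.00180776, -0.0032402 , -0.00077804,
        0.00188675, -0.00107399]), 'joint_torque': array([ 4.61562551e-03, -5.97759354e+01,  1.61376983e+00, -2.81953114e+01,
        1.28133874e-02,  4.99482368e-03,  5.69760618e-05]), 'tcp_pos': array([ 0.21402574, -0.63973077,  0.30299349]), 'orientation': array([-8.19606498e-04,  9.86999854e-01,  1.60718944e-01, -1.91923457e-04]), 'force': array([-0.00506466, -0.10694399, -0.55443605]), 'torque': array([-0.05749585,  0.03532453,  0.02536183]), 'opening': 0.08547744604644937}
```

View pics/scene0.png

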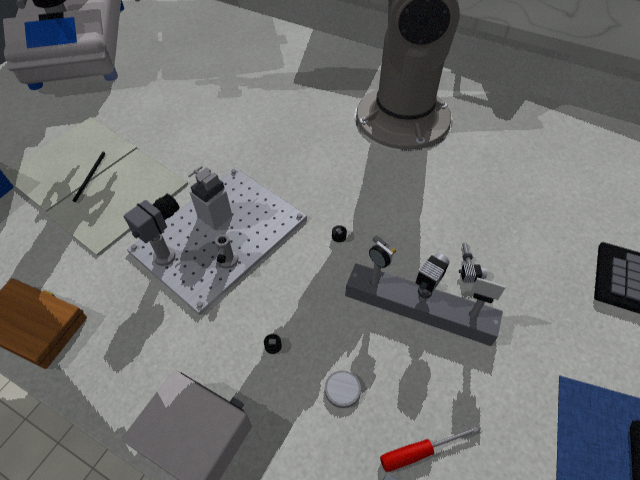

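View pics/top0.png

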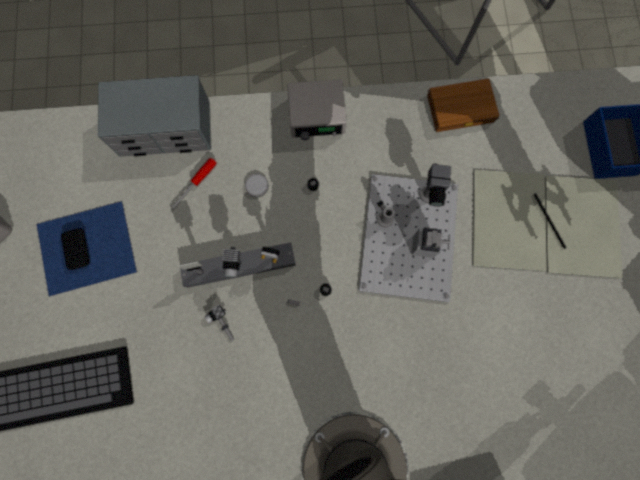

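The lamp is in the rack's middle bore, at about top (231,262) and scene (432,272). A smaller look-alike stands beside the rack at top (216,315). The empty holder is at top (388,212) and the vice at (432,240). Next I'll zoom in and measure.

Run:
```python
from h import *
im,d,c=load('top0'); P=cloud(c,d)
def crop(im,a,b,x,y,k,f): cv2.imwrite(f,cv2.resize(im[b:y,a:x],None,fx=k,fy=k,interpolation=cv2.INTER_CUBIC))
crop(im,170,230,310,340,5,'pics/topA.png'); crop(im,355,155,465,305,4,'pics/topB.png')
ims,ds,cs=load('scene0'); crop(ims,335,220,515,345,4,'pics/scA.png'); crop(ims,120,155,310,315,4,'pics/scB.png')
np.set_printoptions(precision=3,suppress=True)
for u,v in [(231,262),(216,315),(388,212),(380,206),(432,240),(440,175),(400,270),(190,272),(290,250),(231,280)]: print(u,v,P[v,u])
```

```text
231 262 [0.473 0.237 0.135]
216 315 [0.368 0.296 0.027]
388 212 [ 0.582 -0.133  0.05 ]
380 206 [ 0.596 -0.114  0.058]
432 240 [ 0.488 -0.209  0.135]
440 175 [ 0.631 -0.241  0.152]
400 270 [ 0.444 -0.153  0.009]
190 272 [0.474 0.353 0.037]
290 250 [0.508 0.11  0.042]
231 280 [0.452 0.261 0.005]
```

View pics/topA.png

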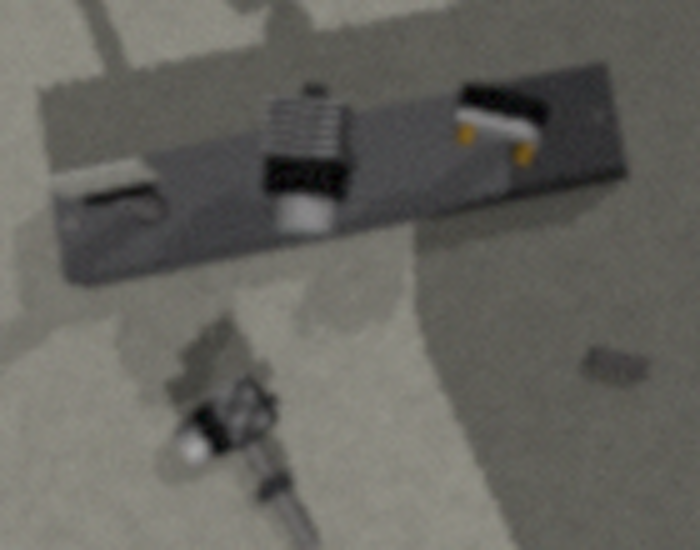

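View pics/topB.png

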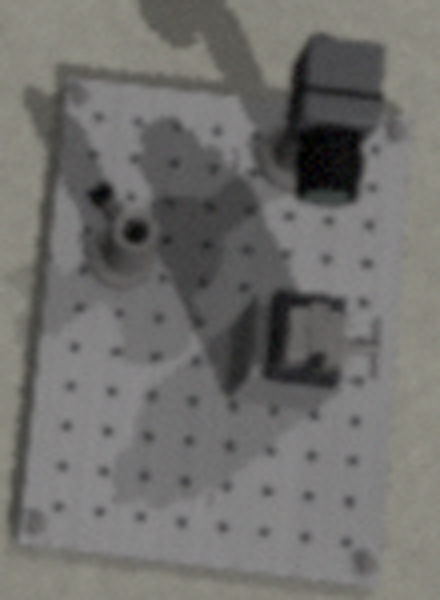

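View pics/scA.png

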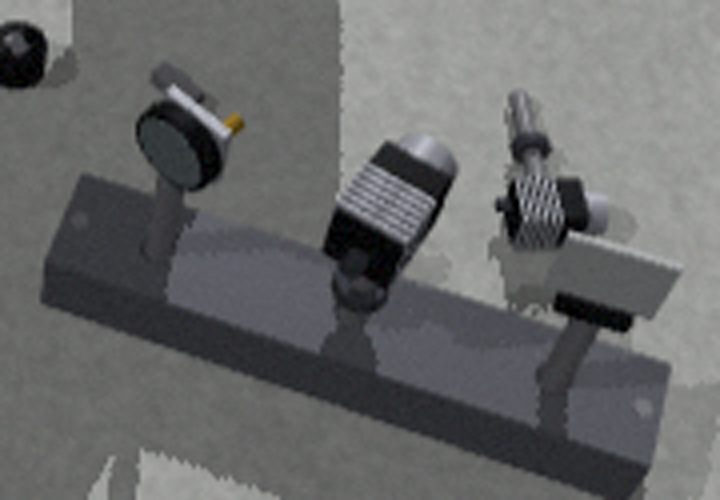

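View pics/scB.png

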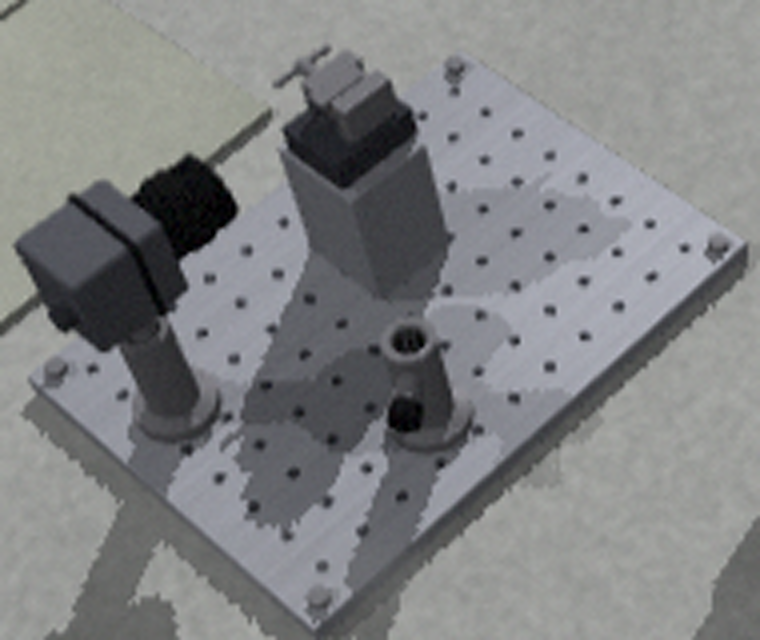

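Lamp: the lens points roughly at −x world. Next I'll take precise estimates from the depth data before moving the wrist over.

Run:
```python
from h import *
np.set_printoptions(precision=4,suppress=True)
for n in ['top0','scene0']:
    im,d,c=load(n); P=cloud(c,d)
    ok=d>0
    def box(x0,x1,y0,y1,z0,z1): return ok&(P[...,0]>x0)&(P[...,0]<x1)&(P[...,1]>y0)&(P[...,1]<y1)&(P[...,2]>z0)&(P[...,2]<z1)
    m=box(.42,.54,.18,.29,.12,.15); q=P[m]
    print(n,'lamp top',len(q),np.median(q,0),cv2.minAreaRect((q[:,:2]*1000).astype(np.float32)))
    m=box(.36,.6,.06,.42,.033,.047); q=P[m]
    print(' rack',np.median(q[:,2]),cv2.minAreaRect((q[:,:2]*1000).astype(np.float32)))
    m=box(.53,.65,-.19,-.08,.06,.13); q=P[m]; 
    print(' holder',len(q),np.percentile(q[:,2],[50,80,90,95,99]))
    q=q[q[:,2]>np.percentile(q[:,2],60)]; print(np.median(q,0),q.min(0),q.max(0))
    m=box(.42,.56,-.28,-.15,.10,.16); q=P[m]; print(' vice',q.mean(0),q.min(0),q.max(0))
    m=box(.35,.75,-.3,-.03,-.02,.03); q=P[m]; print(' plate z',np.percentile(q[:,2],[5,25,50,75,95]))
```

```text
top0 lamp top 387 [0.4758 0.239  0.133 ] ((477.50238037109375, 239.72549438476562), (33.05751419067383, 64.6054916381836), 81.9491195678711)
 rack 0.04036744547578744 ((485.8730773925781, 238.7677764892578), (54.01262664794922, 272.1025695800781), 7.241360664367676)
 holder 158 [0.0717 0.0783 0.0794 0.0804 0.0817]
[ 0.5739 -0.1295  0.0784] [ 0.5611 -0.1424  0.0758] [ 0.5863 -0.1164  0.0823]
 vice [ 0.4917 -0.2156  0.1215] [ 0.4672 -0.2546  0.1001] [ 0.5244 -0.1903  0.1379]
 plate z [-0.0022  0.0012  0.0101  0.0131  0.0162]
scene0 lamp top 635 [0.483  0.2412 0.1336] ((473.0713195800781, 241.21597290039062), (32.544044494628906, 60.44559097290039), 82.66168975830078)
 rack 0.04048273143707711 ((483.6964416503906, 239.87571716308594), (55.019935607910156, 272.05474853515625), 7.242617130279541)
 holder 287 [0.0707 0.078  0.0793 0.0798 0.0804]
[ 0.5728 -0.1278  0.078 ] [ 0.5593 -0.1409  0.0736] [ 0.6018 -0.1111  0.0823]
 vice [ 0.4979 -0.2115  0.1195] [ 0.4663 -0.2524  0.1001] [ 0.5229 -0.1897  0.1361]
 plate z [-0.0011  0.0007  0.0104  0.0128  0.0151]
```

Run:
```python
from h import *
# tool down, jaws axis y; orientation: rot about z by a then pi about x
from scipy.spatial.transform import Rotation as Ro
def Q(a):
    q=(Ro.from_euler('z',a)*Ro.from_euler('x',np.pi)).as_quat(); return [q[3],q[0],q[1],q[2]]
for p in [(.47,.237,.35),(.58,-.133,.35),(.49,-.21,.35),(.47,.237,.18)]:
  for a in [0,np.pi/2,np.pi,-np.pi/2]:
    s=kin.inverse_kinematics(p,Q(a)); print(p,a,None if s is None else np.round(s,2))
```

```text
(0.47, 0.237, 0.35) 0 [ 0.33  0.4  -1.15  1.8   0.39  1.2  -2.51]
(0.47, 0.237, 0.35) 1.5707963267948966 [ 0.3   0.37 -1.1   1.8   0.36  1.19 -0.91]
(0.47, 0.237, 0.35) 3.141592653589793 [ 0.38  0.44 -1.23  1.8   0.44  1.22  0.59]
(0.47, 0.237, 0.35) -1.5707963267948966 [ 0.35  0.41 -1.18  1.8   0.4   1.21  2.19]
(0.58, -0.133, 0.35) 0 [ 0.33  0.32 -0.26  1.69  0.09  1.15 -1.53]
(0.58, -0.133, 0.35) 1.5707963267948966 [ 0.52  0.35 -0.52  1.67  0.19  1.17 -0.04]
(0.58, -0.133, 0.35) 3.141592653589793 [ 0.67  0.39 -0.72  1.66  0.28  1.19  1.46]
(0.58, -0.133, 0.35) -1.5707963267948966 [-0.73  0.61  1.28  1.75 -0.61  1.26 -2.43]
(0.49, -0.21, 0.35) 0 [ 0.45  0.21 -0.19  1.83  0.04  1.11 -1.32]
(0.49, -0.21, 0.35) 1.5707963267948966 [ 0.67  0.23 -0.45  1.81  0.11  1.12  0.18]
(0.49, -0.21, 0.35) 3.141592653589793 [ 0.87  0.27 -0.69  1.8   0.19  1.14  1.69]
(0.49, -0.21, 0.35) -1.5707963267948966 [ 0.23  0.2   0.06  1.84 -0.01  1.1  -2.84]
(0.47, 0.237, 0.18) 0 [ 0.09  0.54 -0.86  1.97  0.54  0.87 -2.63]
(0.47, 0.237, 0.18) 1.5707963267948966 [ 0.28  0.69 -1.16  1.96  0.76  1.01 -1.25]
(0.47, 0.237, 0.18) 3.141592653589793 [ 0.29  0.7  -1.17  1.96  0.77  1.02  0.31]
(0.47, 0.237, 0.18) -1.5707963267948966 [ 0.29  0.71 -1.19  1.96  0.78  1.03  1.88]
```

```bash
cat >> h.py <<'E'
from scipy.spatial.transform import Rotation as Ro
np.set_printoptions(precision=4,suppress=True)
def Q(deg):
    q=(Ro.from_euler('z',deg,degrees=True)*Ro.from_euler('x',np.pi)).as_quat(); return [q[3],q[0],q[1],q[2]]
def wcloud(c,d):
    R=cv2.Rodrigues(np.array(c['rvec'],float))[0]; t=np.array(c['tvec'],float).ravel()
    v,u=np.mgrid[0:480,0:640].astype(float); x=(u-c['cx'])/c['fx']; y=(v-c['cy'])/c['fy']; r=np.hypot(x,y)+1e-9
    k=np.where(r<1.4,np.tan(np.minimum(r,1.4))/r,0)
    return (np.stack([x*k*d,y*k*d,d],-1)-t)@R
def st():
    s=env.get_state(); print('t %.2f'%s['time'],'tcp',s['tcp_pos'],'F',s['force'],'T',s['torque'],'op %.4f'%s['opening'],'q',np.round(s['qpos'],2)); return s
E
python3 - <<'E'
from h import *
env.reach([.55,-.16,.33],Q(200)); s=st()
im,d,c=shot('wrist','w1'); print(c, -cv2.Rodrigues(c['rvec'])[0].T@c['tvec']); st()
E
```

```text
t 2.21 tcp [ 0.5498 -0.1611  0.3296] F [-1.0346  0.78    0.1207] T [-0.0459  0.0008 -0.0053] op 0.0855 q [ 1.03  0.54 -1.18  1.72  0.53  1.24  1.64]
{'fx': 371.64829954431775, 'fy': 371.64829954431775, 'cx': 317.8501648784014, 'cy': 239.48083733079906, 'rvec': array([-1.6968, -2.4175, -0.3545]), 'tvec': array([ 0.3389, -0.486 ,  0.2716])} [ 0.4797 -0.187   0.3997]
t 2.26 tcp [ 0.5498 -0.1611  0.3296] F [1.5262 0.3698 0.1998] T [-0.0155 -0.0224 -0.0352] op 0.0850 q [ 1.03  0.54 -1.18  1.72  0.53  1.24  1.64]
```

View pics/w1.png

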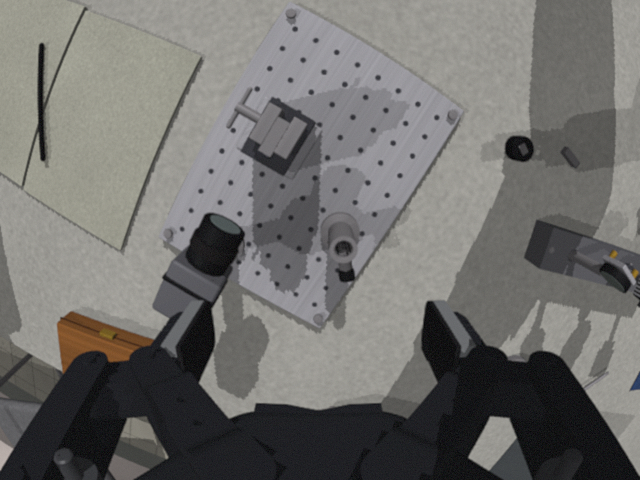

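Run:
```python
from h import *
im,d,c=load('w1'); P=wcloud(c,d)
cv2.imwrite('pics/w1a.png',cv2.resize(im[85:285,220:370],None,fx=4,fy=4,interpolation=cv2.INTER_CUBIC)[:600])
cv2.imwrite('pics/w1b.png',cv2.resize(im[85:185,225:335],None,fx=6,fy=6,interpolation=cv2.INTER_CUBIC))
for n,b in [('holder',(315,205,365,270))]:
    q=P[b[1]:b[3],b[0]:b[2]].reshape(-1,3); print(np.percentile(q[:,2],[50,80,95]))
# vice height map
print((P[95:180:5,235:325:5,2]*1000).astype(int))
```

```text
[0.0145 0.066  0.0782]
[[ 11  12 121  12  12  12  11  12  11  11  12  11  12  11  12  11  11  12]
 [ 11  13 119  11  12  11  92 109 110  12  12  11  11  12  11  13  12  11]
 [ 12 120 117  13  11  91  92 132 132 109 110  13  11  11  12  12  13  11]
 [119 122 121 121  11  92 131 131 132 131 108 110 110  11  11  12  13   9]
 [121  11 122 121 121 119 131 132 132 123 109 110 109 108 108  12  12  11]
 [ 12  12  11  12 120 131 132 131 133 132 129 109 132 130 110 111  11  11]
 [ 12  11  11  93 109 133 131 130 132 133 132 132 131 132 131 109  89  11]
 [ 11  11  92  91 131 132 132 132 132 132 132 399 132 131 111 109  92  92]
 [ 11  11  91 130 130 131 132 132 134 133 131 132 131 132 110  91  93  11]
 [ 11  92  90 110 131 132 133 132 133 130 133 131 131 108 110  92  92  11]
 [ 13  92 109 109 109 109 133 132 132 132 131 130 120 110  92  92  11  11]
 [ 12 109 109 109 109 134 133 133 131 131 132 132 109  91  92  91  10  11]
 [399  12  10 108 109 111 132 133 110 132 132 109 110  92  92  12  12  11]
 [ 10  12  12  12  11 110 110 109 111 110 109 110  91  92  13  11  13  11]
 [ 11  11  12  11  12  12 108 111 110 110 109  92  90  91  12  11  11  11]
 [ 11  13  11  13  12  12  11  11 109 109 110  93  91  11  11  12  11  11]
 [ 11  11 399  12  11  14  11  11  10  11  92  91  90  13  12  11  11  11]]
```

View pics/w1b.png

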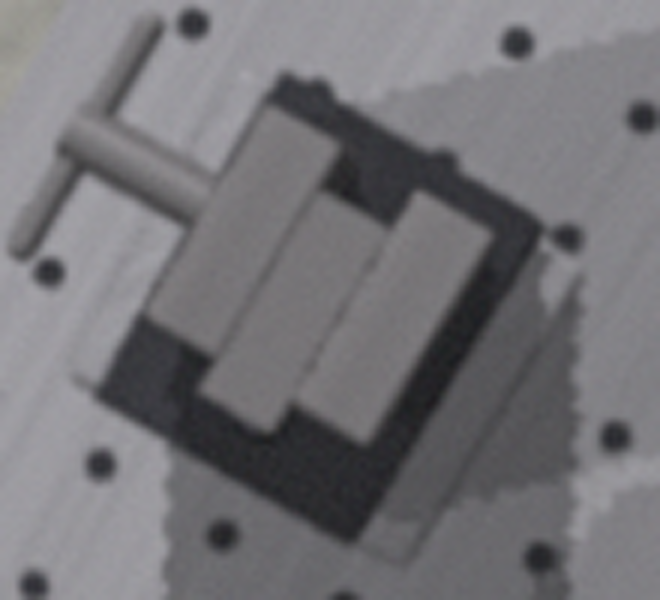

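Run:
```python
from h import *
im,d,c=load('w1'); P=wcloud(c,d)
def lab(u,v): # bilinear-free median patch
    return np.median(P[int(v)-1:int(v)+2,int(u)-1:int(u)+2].reshape(-1,3),0)
def ray(u,v,z):
    R=cv2.Rodrigues(c['rvec'])[0]; o=-R.T@c['tvec']; x=(u-c['cx'])/c['fx'];y=(v-c['cy'])/c['fy'];r=np.hypot(x,y)
    w=R.T@np.array([x/r*np.sin(r),y/r*np.sin(r),np.cos(r)]); return o+w*(z-o[2])/w[2]
a=ray(225+235/6,85+412/6,.132); b=ray(225+355/6,85+205/6,.132)
print('bar low end',a,'high end',b,np.linalg.norm(a-b))
q=P[205:275,310:370].reshape(-1,3); q=q[(q[:,2]>.075)&(q[:,2]<.083)]
print(len(q),np.median(q,0),cv2.minEnclosingCircle((q[:,:2]*1000).astype(np.float32)),np.median(q[:,2]))
h=np.array(cv2.minEnclosingCircle((q[:,:2]*1000).astype(np.float32))[0])/1000
for e in (a,b): v=e[:2]-h; print(np.linalg.norm(v),np.degrees(np.arctan2(v[1],v[0])))
cv2.imwrite('pics/w1c.png',cv2.resize(im[200:290,310:370],None,fx=6,fy=6,interpolation=cv2.INTER_CUBIC))
```

```text
bar low end [ 0.5077 -0.218   0.132 ] high end [ 0.4794 -0.2125  0.132 ] 0.02874227710849896
436 [ 0.5715 -0.1293  0.0779] ((571.0556640625, -129.3668975830078), 13.365744590759277) 0.07787629224956492
0.10897219366826996 -125.57354592541449
0.12372796650661409 -137.76737925259584
```

View pics/w1c.png

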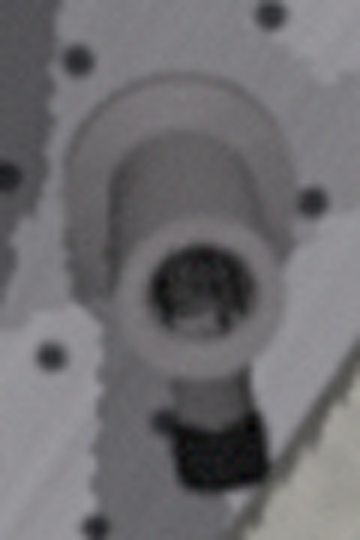

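The broken end is the lower bar end at w1 px (264,154). It lies 109 mm from the rim, so the target yaw is about −125.5°. The rim is at w1 px (340,248), z 0.078. Now the lamp.

Run:
```python
from h import *
env.reach([.495,.237,.29],Q(172)); s=st()
im,d,c=shot('wrist','w2'); P=wcloud(c,d); st()
env.grip(.055)
st()
```

```text
t 3.75 tcp [0.4958 0.2359 0.2899] F [ 0.0905 -0.1348 -0.5895] T [-0.0916  0.0499  0.05  ] op 0.0855 q [ 0.27  0.5  -1.08  1.82  0.49  1.12  0.44]
t 3.80 tcp [0.4959 0.2357 0.2899] F [ 0.0567  0.0806 -0.6473] T [-0.0029  0.0023  0.0027] op 0.0856 q [ 0.27  0.5  -1.08  1.82  0.49  1.12  0.44]
t 4.21 tcp [0.4951 0.2368 0.29  ] F [ 0.024  -0.047   1.2114] T [ 0.0202 -0.0061 -0.0106] op 0.0550 q [ 0.27  0.5  -1.08  1.82  0.49  1.12  0.44]
```

View pics/w2.png

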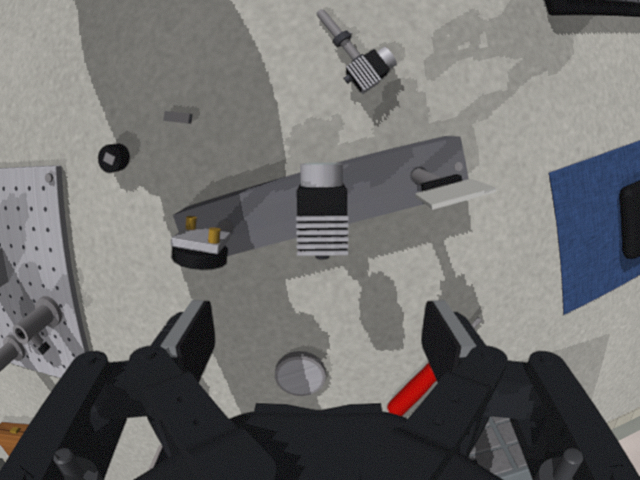

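The lamp's head top face spans about px (297–348, 184–255), nearly aligned with the tool.

Run:
```python
from h import *
im,d,c=load('w2'); P=wcloud(c,d)
cv2.imwrite('pics/w2a.png',cv2.resize(im[150:270,270:380],None,fx=5,fy=5,interpolation=cv2.INTER_CUBIC))
sub=P[150:270,270:380]; q=sub.reshape(-1,3); z=q[:,2]
print(np.histogram(z,bins=np.arange(.1,.15,.003)))
t=q[(z>.1285)&(z<.139)]
print(np.median(t,0)); r=cv2.minAreaRect((t[:,:2]*1000).astype(np.float32)); print(r)
# robust: along/perp extents for yaw candidates
for y in (170,171,172,173,174):
    a=np.radians(y); e=np.array([np.cos(a),np.sin(a)]); f=np.array([-e[1],e[0]])
    u=t[:,:2]@e; w=t[:,:2]@f
    print(y,np.percentile(u,[0,1,99,100]),np.percentile(w,[0,1,99,100]),np.ptp(w))
m=((sub[...,2]>.1285)&(sub[...,2]<.139)).astype(np.uint8)*255
cv2.imwrite('pics/w2m.png',cv2.resize(m,None,fx=5,fy=5,interpolation=cv2.INTER_NEAREST))
```

```text
(array([   0,    0,    2,   23,   29,   82,   64,  126,  301,  475, 1411,
       1278,  751,    0,    0,    0]), array([0.1  , 0.103, 0.106, 0.109, 0.112, 0.115, 0.118, 0.121, 0.124,
       0.127, 0.13 , 0.133, 0.136, 0.139, 0.142, 0.145, 0.148]))
[0.4761 0.2405 0.1333]
((471.0177917480469, 240.86305236816406), (32.26557922363281, 55.8963737487793), 82.04766845703125)
170 [-0.4504 -0.4494 -0.3969 -0.394 ] [-0.3361 -0.335  -0.3035 -0.3029] 0.03314724790236112
171 [-0.4557 -0.4549 -0.4024 -0.3996] [-0.3282 -0.3274 -0.296  -0.2957] 0.032501774434075426
172 [-0.4609 -0.4604 -0.4077 -0.405 ] [-0.3202 -0.3197 -0.2883 -0.288 ] 0.03227243186419271
173 [-0.4662 -0.4655 -0.4129 -0.4101] [-0.3125 -0.3121 -0.2806 -0.28  ] 0.03244685839663858
174 [-0.4715 -0.4707 -0.418  -0.4151] [-0.3047 -0.3042 -0.2727 -0.2719] 0.03284246794196083
```

View pics/w2a.png

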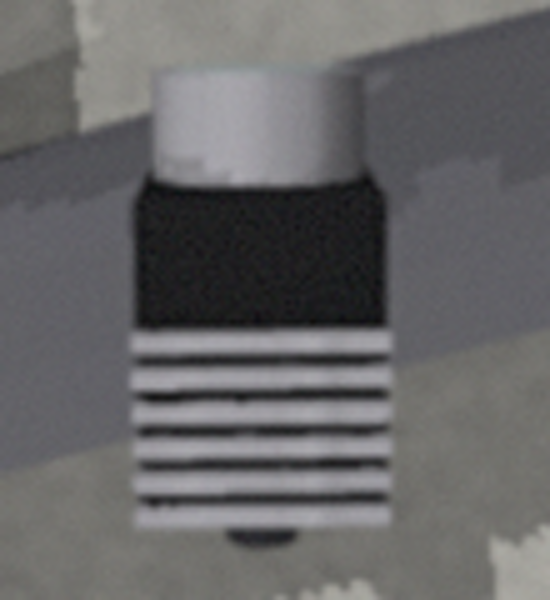

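View pics/w2m.png

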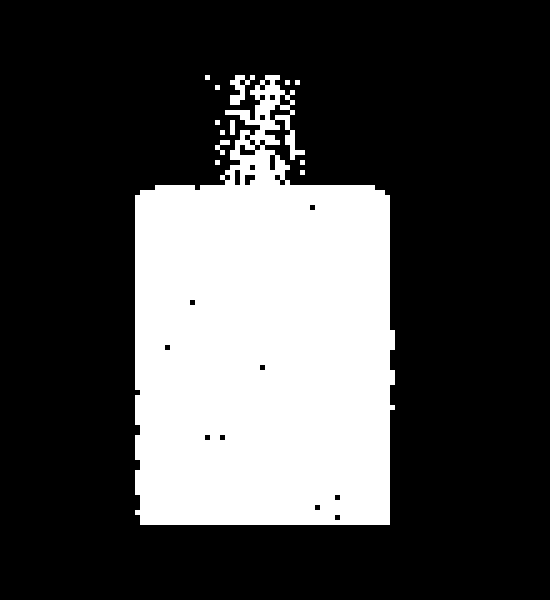

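Run:
```python
from h import *
im,d,c=load('w2'); P=wcloud(c,d)
a=np.radians(172); e=np.array([np.cos(a),np.sin(a)]); f=np.array([-e[1],e[0]])
t=P[188:254,301:345]; 
for r in (187,188,190,200,215,230,245,253,254): print(r,np.median(P[r,301:345],0),np.median(P[r,301:345,:2]@e))
q=t.reshape(-1,3); A=np.c_[q[:,:2]-q[:,:2].mean(0),np.ones(len(q))]; co=np.linalg.lstsq(A,q[:,2],rcond=None)[0]
print('slope deg along e,f',np.degrees(co[:2]@e),np.degrees(co[:2]@f),co[2])
# rack
m=(abs(P[...,2]-.04)<.006)&(P[...,0]>.4)&(P[...,0]<.56)&(P[...,1]>.06)&(P[...,1]<.4)
print(cv2.minAreaRect((P[m][:,:2]*1000).astype(np.float32)),np.median(P[m][:,2]))
for n in ('top0','scene0'):
    im,d,c=load(n);Pp=cloud(c,d); m=(abs(Pp[...,2]-.133)<.006)&(abs(Pp[...,0]-.48)<.05)&(abs(Pp[...,1]-.24)<.04)
    q=Pp[m]; u=q[:,:2]@e;w=q[:,:2]@f; mm=abs(w-np.median(w))<.02
    print(n,np.percentile(u,[1,50,99]),np.percentile(w,[1,50,99]))
```

```text
187 [0.457  0.243  0.1301] -0.4187056916226439
188 [0.4573 0.243  0.1316] -0.4190861670073483
190 [0.4585 0.2428 0.1323] -0.4202274607486348
200 [0.4648 0.2419 0.1324] -0.4265280659527281
215 [0.4741 0.2406 0.1329] -0.4360054405871874
230 [0.4833 0.2393 0.1348] -0.4452330240361628
245 [0.4925 0.238  0.1363] -0.4546182215159652
253 [0.4978 0.2373 0.1367] -0.45985425740815133
254 [0.4983 0.2372 0.1368] -0.4604795409008087
slope deg along e,f 8.945283317337752 1.4065958990009115 0.1346795627971974
((482.7604064941406, 238.93948364257812), (53.00768280029297, 273.10498046875), 7.334356307983398) 0.040046559370607325
top0 [-0.4648 -0.4388 -0.409 ] [-0.3196 -0.3026 -0.2877]
scene0 [-0.4638 -0.4435 -0.407 ] [-0.3209 -0.3055 -0.2891]
```

Run:
```python
from h import *
a=np.radians(172); e=np.array([np.cos(a),np.sin(a)]); f=np.array([-e[1],e[0]])
def plane(q,nm):
    q=q[np.isfinite(q).all(1)]
    for _ in range(4):
        m=q[:,:2].mean(0); A=np.c_[q[:,:2]-m,np.ones(len(q))]; co=np.linalg.lstsq(A,q[:,2],rcond=None)[0]; r=q[:,2]-A@co; q=q[abs(r)<max(2.5*np.median(abs(r))*1.5,.0015)]
    print(nm,len(q),'slope deg e,f',np.degrees(co[:2]@e),np.degrees(co[:2]@f),'z',co[2],m)
for n,cl in (('w2',wcloud),('top0',cloud),('scene0',cloud)):
    im,d,c=load(n);P=cl(c,d); ok=d>0
    g=lambda x0,x1,y0,y1,z0,z1: P[ok&(P[...,0]>x0)&(P[...,0]<x1)&(P[...,1]>y0)&(P[...,1]<y1)&(P[...,2]>z0)&(P[...,2]<z1)]
    q=g(.4,.55,.17,.3,.124,.142); u=q[:,:2]@e
    plane(q[(u>-.458)&(u<-.422)],n+' head'); plane(g(.4,.56,.07,.4,.034,.046),'rack'); plane(g(.35,.6,.05,.4,-.01,.01),'bench')
```

```text
w2 head 2897 slope deg e,f -6.692562232738055 -1.3932461653607175 z 0.13397345123653842 [0.4774 0.2387]
rack 10768 slope deg e,f -0.052921231319383207 -0.04323279642287021 z 0.04006007664082874 [0.4783 0.2468]
bench 55417 slope deg e,f -0.05440638601888252 -0.0344974051476467 z 5.249334987452412e-05 [0.463  0.2252]
top0 head 243 slope deg e,f -5.5181806206756505 -1.662043835858656 z 0.13373235724427598 [0.478  0.2387]
rack 1752 slope deg e,f -0.038565564650856865 0.032016139501400004 z 0.04038302996032575 [0.4829 0.2348]
bench 10954 slope deg e,f -0.06675540098488264 -0.018238123594867983 z 0.0005191963459903706 [0.4703 0.2189]
scene0 head 350 slope deg e,f -7.058972096698969 -1.1432565828543204 z 0.134935181651195 [0.4787 0.2394]
rack 3658 slope deg e,f 0.21079956591872673 0.04796638624984907 z 0.04055441461213455 [0.4855 0.2452]
bench 14650 slope deg e,f 0.05309163309290635 0.013924806155717598 z 0.0006324208675544249 [0.5028 0.231 ]
```

The lamp leans in its bore: 6.7° nose-down and about 1.4° sideways, and all cameras agree. I'll tilt the tool to match, grip, lift along the post axis, then stand it upright.

```bash
cat >> h.py <<'E'
def wxyz(R): q=R.as_quat(); return [q[3],q[0],q[1],q[2]]
def QR(deg): return Ro.from_euler('z',deg,degrees=True)*Ro.from_euler('x',np.pi)
E
python3 - <<'E'
from h import *
a=np.radians(172); e=np.array([np.cos(a),np.sin(a),0]); f=np.array([-e[1],e[0],0]); z=np.array([0,0,1.])
n=e*np.tan(np.radians(6.7))+f*np.tan(np.radians(1.4))+z; n/=np.linalg.norm(n)
ax=np.cross(z,n); T=Ro.from_rotvec(ax/np.linalg.norm(ax)*np.arccos(n[2]))
q=wxyz(T*QR(172))
H=-.441*e-.3045*f+np.array([0,0,.117]); print('head',H,n,np.degrees(np.arccos(n[2])))
env.reach(list(H+n*.115),q); st()
env.movel(list(H+n*.055),velocity=.08,stop_force=8); s=st()
im,d,c=shot('wrist','w3')
E
```

```text
head [0.4791 0.2402 0.117 ] [-0.1189 -0.0078  0.9929] 6.842112988359039
t 4.57 tcp [0.464  0.2389 0.2303] F [1.2643 0.4618 0.3217] T [-0.0206  0.0474  0.0194] op 0.0550 q [ 0.21  0.47 -1.03  2.    0.62  0.89  0.28]
t 5.47 tcp [0.4727 0.2401 0.1719] F [-0.0706  0.6432  0.8997] T [0.0296 0.1647 0.0135] op 0.0547 q [ 0.13  0.55 -0.94  2.03  0.74  0.8   0.18]
```

View pics/w3.png

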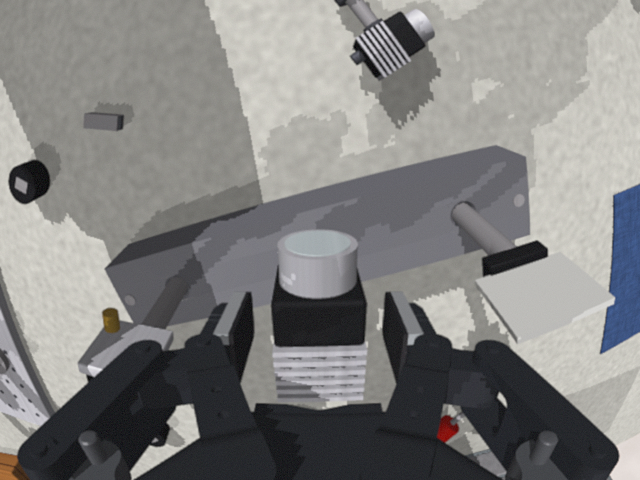

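The head sits centred between the pads (gaps of about 21 and 18 px), and the gripper is clear of the mirror and the diffuser. Now I'll grip and lift along the post axis.

```bash
python3 - <<'E'
from h import *
s=env.get_state(); R=Ro.from_quat(np.r_[s['orientation'][1:],s['orientation'][0]]); n=-R.apply([0,0,1])
env.grip(.025,100); s=st()
p=s['tcp_pos']
env.movel(list(p+n*.04),velocity=.08); st()
env.movel(list(p+n*.04+np.array([0,0,.05])),velocity=.15); s=st()
env.reach(list(s['tcp_pos']),Q(172)); st()
im,d,c=shot('scene','s4'); im,d,c=shot('top','t4'); im,d,c=shot('wrist','w4')
E
python3 - <<'E'
import cv2
for n,b in (('s4',(300,120,500,350)),):
    im=cv2.imread(f'pics/{n}.png'); cv2.imwrite(f'pics/{n}c.png',cv2.resize(im[b[1]:b[3],b[0]:b[2]],None,fx=2.6,fy=2.6,interpolation=cv2.INTER_CUBIC))
E
```

```text
t 5.85 tcp [0.4729 0.2398 0.1723] F [-2.0373 -1.2213  6.1056] T [-0.4214  0.2426 -0.0422] op 0.0308 q [ 0.13  0.55 -0.94  2.03  0.75  0.8   0.18]
t 6.51 tcp [0.4677 0.2391 0.2117] F [ 0.4843 -0.4215 -1.9251] T [-0.021   0.1973 -0.0085] op 0.0304 q [ 0.18  0.49 -1.    2.01  0.66  0.86  0.25]
t 6.99 tcp [0.468  0.2391 0.2615] F [ 0.0134  0.7408 -2.8182] T [-0.0191  0.2477  0.0354] op 0.0308 q [ 0.24  0.43 -1.06  1.97  0.57  0.94  0.33]
t 7.24 tcp [0.4687 0.2386 0.2599] F [ 0.245   0.7986 -2.3539] T [ 0.0371 -0.0528  0.0274] op 0.0307 q [ 0.25  0.49 -1.07  1.9   0.5   1.04  0.39]
```

View pics/s4c.png

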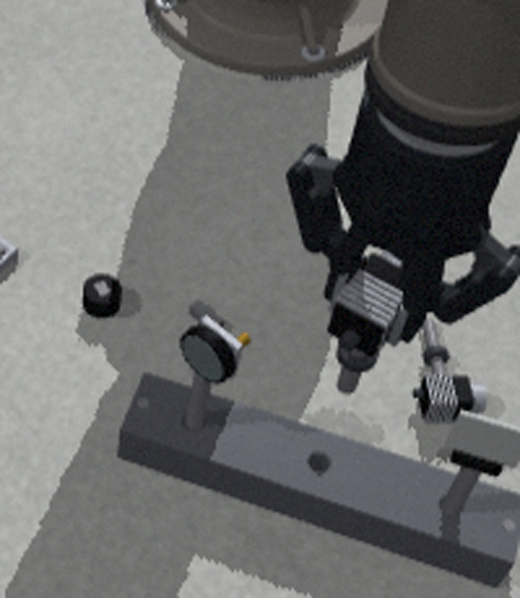

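View pics/w4.png

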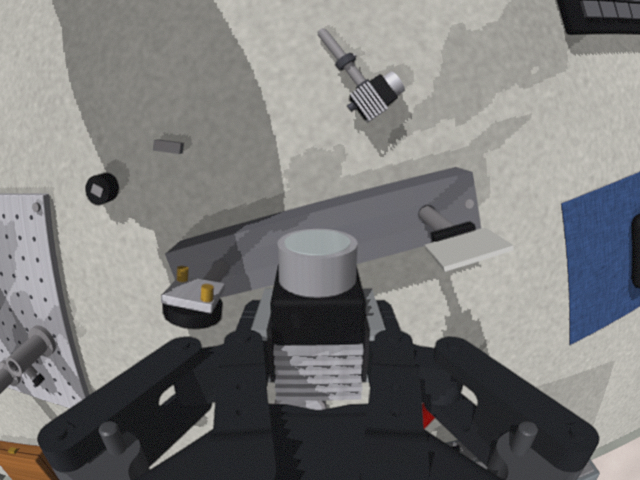

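The lamp is held firmly and looks upright. I'll carry it high over the mirror to a hover above the holder, turned to yaw 234.5°.

```bash
python3 - <<'E'
from h import *
s=env.get_state(); p=s['tcp_pos']
env.movel([p[0],p[1],.335],velocity=.2)
env.reach([.572,-.1294,.335],Q(234.5)); st()
env.movel([.572,-.1294,.275],velocity=.15); s=st()
env.dwell(.2)
for n in ('scene','top','wrist'): shot(n,n[0]+'5')
st()
E
python3 - <<'E'
import cv2
for n,b,k in (('s5',(130,120,290,290),4),('t5',(340,150,460,270),5)):
    im=cv2.imread(f'pics/{n}.png'); cv2.imwrite(f'pics/{n}c.png',cv2.resize(im[b[1]:b[3],b[0]:b[2]],None,fx=3.5,fy=3.5,interpolation=cv2.INTER_CUBIC))
E
```

```text
t 9.36 tcp [ 0.5718 -0.1281  0.3345] F [ 0.3666  0.3738 -2.763 ] T [ 0.0538  0.0481 -0.0209] op 0.0306 q [ 1.    0.64 -1.3   1.68  0.63  1.32  2.11]
t 9.91 tcp [ 0.5723 -0.1287  0.2755] F [ 0.8172  0.1829 -2.0692] T [ 0.0706 -0.0271  0.0019] op 0.0303 q [ 0.98  0.69 -1.25  1.75  0.69  1.23  2.06]
t 10.26 tcp [ 0.5722 -0.1294  0.2756] F [-0.366   1.1166 -1.9231] T [ 0.0326 -0.0441 -0.0417] op 0.0308 q [ 0.98  0.69 -1.25  1.75  0.69  1.23  2.06]
```

View pics/s5c.png

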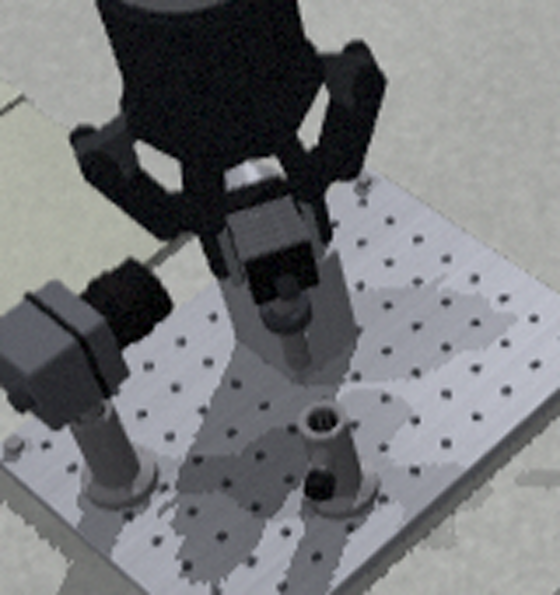

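View pics/t5c.png

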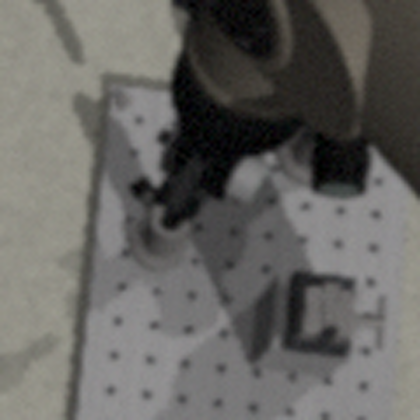

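View pics/w5.png

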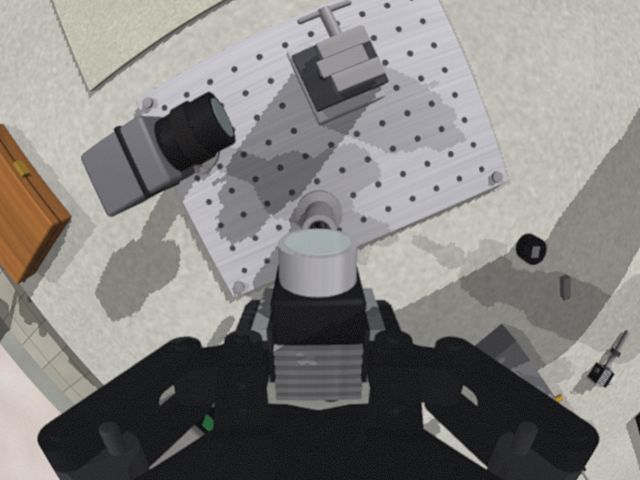

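Run:
```python
from h import *
from scipy.optimize import least_squares
im,d,c=load('s5'); P=cloud(c,d)
R=cv2.Rodrigues(c['rvec'])[0]; cam=-R.T@c['tvec']; print('cam',cam)
proj=lambda X: cv2.projectPoints(np.array(X,float).reshape(-1,3),c['rvec'],c['tvec'],np.array([[c['fx'],0,c['cx']],[0,c['fy'],c['cy']],[0,0,1]]),None)[0][:,0]
tc=np.array([.5722,-.1294,.2756]); H=tc-[0,0,.055]
print('pred head,foot px',proj([H,H-[0,0,.102]]),'rim',proj([[.572,-.1294,.078]]))
for v in range(204,232,1): print(v,[ '%3d,%3d,%3d'%tuple((P[v,u]*1000).astype(int)) if abs(P[v,u,0]-.58)<.06 and P[v,u,2]>.06 else '.' for u in range(206,226)])
```

```text
cam [0.9364 0.2868 0.787 ]
pred head,foot px [[205.8383 187.0859]
 [217.1793 225.8911]] rim [[221.1668 239.2414]]
204 ['591,-118,205', '592,-115,207', '590,-114,205', '588,-114,203', '594,-106,214', '592,-105,213', '590,-105,211', '589,-104,210', '587,-104,208', '563,-129,169', '562,-127,170', '562,-124,171', '.', '.', '.', '.', '.', '.', '.', '.']
205 ['592,-117,203', '592,-116,204', '588,-117,200', '576,-128,181', '592,-108,208', '592,-106,209', '591,-104,210', '589,-104,208', '568,-126,173', '565,-127,170', '565,-125,171', '563,-124,170', '563,-122,170', '.', '.', '.', '.', '.', '.', '.']
206 ['574,-139,170', '576,-134,175', '578,-130,179', '577,-129,178', '576,-128,178', '575,-126,177', '573,-125,177', '572,-124,177', '569,-125,173', '566,-126,169', '565,-125,169', '565,-123,169', '563,-122,168', '.', '.', '.', '.', '.', '.', '.']
207 ['576,-138,169', '525,-195, 84', '577,-132,174', '577,-129,176', '575,-129,174', '575,-127,175', '574,-125,175', '571,-126,172', '570,-125,171', '569,-124,170', '567,-124,168', '566,-122,169', '565,-121,169', '.', '.', '.', '.', '.', '.', '.']
208 [
[... 3607 characters left out ...]
132,121', '573,-130,121', '.', '.', '.', '.', '.', '.', '.', '.', '.']
226 ['.', '.', '.', '.', '.', '.', '.', '.', '.', '.', '.', '.', '.', '.', '.', '.', '.', '.', '.', '.']
227 ['.', '.', '.', '.', '.', '.', '.', '.', '.', '.', '.', '.', '.', '.', '.', '.', '.', '.', '.', '.']
228 ['.', '.', '.', '.', '.', '.', '.', '.', '.', '.', '.', '.', '.', '.', '.', '.', '.', '.', '.', '.']
229 ['.', '.', '.', '.', '.', '.', '.', '.', '.', '.', '.', '.', '.', '.', '.', '.', '.', '.', '.', '.']
230 ['.', '.', '.', '.', '.', '.', '.', '.', '.', '.', '.', '.', '.', '.', '.', '.', '.', '.', '.', '.']
231 ['.', '.', '.', '.', '.', '.', '.', '.', '.', '.', '.', '.', '.', '.', '.', '.', '.', '.', '.', '.']
```

```bash
cat > fit.py <<'E'
from h import *
from scipy.optimize import least_squares
def cyl(q,r,zm,tilt=True,x0=(.57,-.13)):
    def res(p):
        dx=q[:,0]-p[0]-(p[2]*(q[:,2]-zm) if tilt else 0); dy=q[:,1]-p[1]-(p[3]*(q[:,2]-zm) if tilt else 0)
        return (np.hypot(dx,dy)-r)*1000
    s=least_squares(res,[*x0,0,0] if tilt else list(x0),loss='soft_l1',f_scale=1.0); return s.x,np.sqrt(np.mean(s.fun**2)),len(q)
E
python3 - <<'E'
from fit import *
im,d,c=load('s5'); P=cloud(c,d)
q=P[216:224,210:218].reshape(-1,3); q=q[(q[:,2]>.118)&(q[:,2]<.152)&(abs(q[:,0]-.572)<.03)]
print('post',cyl(q,.00635,.117+.02),cyl(q,.00635,.137,False))
q=P[206:215,206:219].reshape(-1,3); q=q[(q[:,2]>.16)&(q[:,2]<.169)&(abs(q[:,0]-.572)<.03)]
print('collar',cyl(q,.0125,.165,False))
for n in ('s5','scene0','t5','top0'):
    im,d,c=load(n); P=cloud(c,d)
    m=(np.hypot(P[...,0]-.572,P[...,1]+.129)<.02)&(P[...,2]>.0745)&(P[...,2]<.082); q=P[m]
    # rim annulus: outer radius 13, inner 9
    print(n,'rim',len(q),np.median(q,0),cv2.minEnclosingCircle((q[:,:2]*1000).astype(np.float32)))
    m=(np.hypot(P[...,0]-.572,P[...,1]+.129)<.02)&(P[...,2]>.05)&(P[...,2]<.074)&(np.hypot(P[...,0]-.572,P[...,1]+.129)>.01)
    print('  tube',cyl(P[m],.013,.06,False))
E
```

```text
post (array([ 0.5697, -0.135 ,  0.0404,  0.0939]), np.float64(0.7779293828464822), 57) (array([ 0.5699, -0.135 ]), np.float64(0.9456393816582185), 57)
collar (array([ 0.5701, -0.1328]), np.float64(1.9452886514888765), 49)
s5 rim 107 [ 0.5721 -0.129   0.0779] ((572.447998046875, -127.98889923095703), 13.583297729492188)
  tube (array([ 0.5725, -0.1282]), np.float64(1.8696199769913062), 96)
scene0 rim 106 [ 0.5726 -0.1284  0.0784] ((572.9970092773438, -128.33587646484375), 13.746672630310059)
  tube (array([ 0.5726, -0.1282]), np.float64(1.9071640182748553), 92)
t5 rim 41 [ 0.5678 -0.1249  0.0784] ((571.94580078125, -129.33023071289062), 13.247475624084473)
  tube (array([ 0.5744, -0.1292]), np.float64(1.6171088404123701), 39)
top0 rim 69 [ 0.5739 -0.1298  0.078 ] ((573.7588500976562, -129.41177368164062), 13.361334800720215)
  tube (array([ 0.5748, -0.1288]), np.float64(1.6287679222407756), 39)
```

Run:
```python
from fit import *
def plane(q,nm,yaw):
    a=np.radians(yaw); e=np.array([np.cos(a),np.sin(a)]); f=np.array([-e[1],e[0]])
    for _ in range(4):
        m=q[:,:2].mean(0); A=np.c_[q[:,:2]-m,np.ones(len(q))]; co=np.linalg.lstsq(A,q[:,2],rcond=None)[0]; r=q[:,2]-A@co; q=q[abs(r)<max(3.5*np.median(abs(r)),.001)]
    print(nm,len(q),'slope deg e,f',np.degrees(co[:2]@e),np.degrees(co[:2]@f),'z',co[2],m)
for n,yaw,rows in (('w3',172,(300,390)),('w4',172,(302,395)),('w5',234.5,(302,395))):
    im,d,c=load(n);P=wcloud(c,d); q=P[rows[0]:rows[1],282:358].reshape(-1,3); q=q[(q[:,2]>.1)&(q[:,2]<.28)]; plane(q,n,yaw)
    print(P[rows[0]:rows[1]:8,320])
im,d,c=load('s5');P=cloud(c,d)
m=np.zeros(d.shape,bool); m[175:195,195:220]=True
q=P[m]; q=q[(q[:,2]>.228)&(q[:,2]<.25)]; plane(q,'s5',234.5)
```

```text
w3 6693 slope deg e,f -7.920660480277203 -0.08700177725157117 z 0.13384078822099807 [0.4732 0.2403]
[[0.4569 0.2428 0.1304]
 [0.4589 0.2424 0.1321]
 [0.4621 0.242  0.1321]
 [0.4643 0.2417 0.1336]
 [0.4682 0.2411 0.1328]
 [0.471  0.2407 0.1336]
 [0.4747 0.2402 0.1334]
 [0.4758 0.24   0.1364]
 [0.48   0.2395 0.1359]
 [0.4829 0.239  0.1369]
 [0.4878 0.2384 0.1361]
 [0.4921 0.2378 0.136 ]]
w4 6931 slope deg e,f -0.532695813718234 0.8071944922067921 z 0.2218899356441587 [0.4654 0.2386]
[[0.4475 0.2413 0.2213]
 [0.4498 0.241  0.2226]
 [0.4533 0.2405 0.2214]
 [0.4571 0.24   0.2203]
 [0.4595 0.2396 0.2215]
 [0.4634 0.2391 0.2204]
 [0.465  0.2389 0.2231]
 [0.4692 0.2383 0.2219]
 [0.4736 0.2377 0.2206]
 [0.475  0.2375 0.2236]
 [0.4799 0.2368 0.2221]
 [0.4831 0.2364 0.2229]]
w5 6917 slope deg e,f -0.4228863412739893 0.9290942161096204 z 0.23712955836847946 [ 0.57   -0.1308]
[[ 0.5596 -0.1452  0.2359]
 [ 0.5611 -0.1431  0.2367]
 [ 0.5625 -0.1411  0.2377]
 [ 0.5649 -0.1377  0.2359]
 [ 0.5662 -0.1359  0.2373]
 [ 0.5284 -0.1899  0.3458]
 [ 0.5701 -0.1305  0.2373]
 [ 0.572  -0.1278  0.2375]
 [ 0.5748 -0.1238  0.2356]
 [ 0.5763 -0.1217  0.2371]
 [ 0.5781 -0.1191  0.2379]
 [ 0.5807 -0.1155  0.2373]]
s5 405 slope deg e,f 3.6921033906343026 -0.8767372302569246 z 0.2376887453719205 [ 0.5772 -0.1214]
```

The wrist view says the head is level, but the scene camera suggests the post's foot is about 5 mm forward. That tilt lies along the scene camera's line of sight, so I'll turn the lamp 90° and see it side-on.

Run:
```python
from fit import *
env.reach([.572,-.1294,.285],Q(144.5)); env.dwell(.2); s=st()
im,d,c=shot('scene','s6'); P=cloud(c,d); st()
cv2.imwrite('pics/s6c.png',cv2.resize(im[160:240,170:260],None,fx=7,fy=7,interpolation=cv2.INTER_CUBIC))
```

```text
t 11.70 tcp [ 0.5719 -0.1294  0.2848] F [-0.5641  0.0109 -2.7193] T [-0.0395 -0.0403  0.0424] op 0.0308 q [ 0.8   0.5  -0.91  1.75  0.44  1.11  0.69]
t 11.75 tcp [ 0.5719 -0.1294  0.2848] F [ 0.8845  0.6008 -2.702 ] T [ 0.0097  0.0306 -0.0215] op 0.0305 q [ 0.8   0.5  -0.91  1.75  0.44  1.11  0.69]
```

View pics/s6c.png

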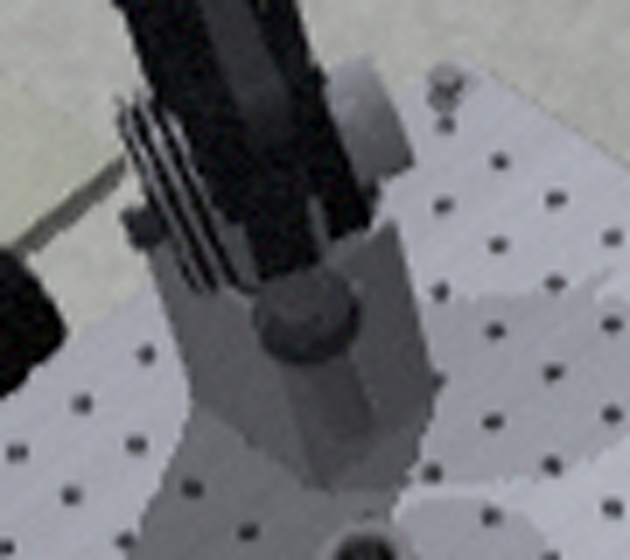

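Run:
```python
from fit import *
im,d,c=load('s6'); P=cloud(c,d)
proj=lambda X: cv2.projectPoints(np.array(X,float).reshape(-1,3),c['rvec'],c['tvec'],np.array([[c['fx'],0,c['cx']],[0,c['fy'],c['cy']],[0,0,1]]),None)[0][:,0]
tc=np.array([.5719,-.1294,.2848]); a=np.radians(144.5); e=np.array([np.cos(a),np.sin(a),0]); f=np.array([-e[1],e[0],0])
K=lambda X:(proj(X)-[170,160])*7
H=tc-[0,0,.055]
print('head back edges (near side) top/bot',K([H-e*.022-f*.016+[0,0,.017],H-e*.022-f*.016-[0,0,.017]]),K([H-e*.022+f*.016+[0,0,.017],H-e*.022+f*.016-[0,0,.017]]))
print('axis collarbottom..foot',K([H-[0,0,.06],H-[0,0,.102]]), 'rim',K([[.572,-.1294,.078]]))
q=P[205:224,205:226].reshape(-1,3); q=q[(q[:,2]>.126)&(q[:,2]<.164)&(np.hypot(q[:,0]-.572,q[:,1]+.13)<.02)]
x,r,n=cyl(q,.00635,.145); print('post',x,r,n,'tilt e,f deg',np.degrees(x[2:]@e[:2]),np.degrees(x[2:]@f[:2]))
g=cv2.cvtColor(im,cv2.COLOR_BGR2GRAY).astype(int)
for v in range(208,226): print(v,g[v,203:230])
```

```text
head back edges (near side) top/bot [[153.9201 188.5501]
 [187.0239 289.8457]] [[113.5078  93.6988]
 [147.3097 196.1105]]
axis collarbottom..foot [[293.1744 330.9927]
 [324.439  438.1065]] rim [[358.1673 554.6895]]
post [ 0.5659 -0.1273  0.1037 -0.0318] 0.7873037775770994 86 tilt e,f deg -5.89353621724105 -1.9676948785505384
208 [86 82 83 84 48 35 39 36 38 36 39 36 29 31 25 25 30 44 68 68 72 68 67 70
 72 70 69]
209 [82 84 81 83 57 31 33 28 31 39 41 27 24 25 26 23 38 68 74 73 69 73 70 76
 68 63 69]
210 [82 87 86 84 75 51 33 30 27 29 30 28 31 28 27 36 46 76 70 70 70 72 69 71
 66 72 69]
211 [87 86 84 84 85 79 59 40 31 22 25 28 28 36 53 56 56 72 71 69 66 70 71 70
 67 70 70]
212 [84 85 81 86 83 86 78 64 58 52 49 48 51 53 54 55 57 56 71 71 68 72 68 70
 70 65 72]
213 [85 84 83 87 86 81 84 74 68 67 59 59 59 58 56 56 54 54 71 71 68 68 70 69
 71 68 67]
214 [84 83 86 88 86 86 85 77 71 69 69 63 58 56 57 59 57 51 59 67 66 67 69 69
 68 71 69]
215 [84 84 85 87 86 87 84 80 71 71 72 65 58 57 58 59 55 54 53 77 74 71 71 70
 68 68 69]
216 [84 86 88 83 85 82 82 84 70 68 68 64 63 58 57 57 59 54 52 69 69 7
[... 218 characters left out ...]
82 86 80 71 69 70 68 62 61 58 56 59 55 54 64 69 68 69
 72 74 78]
220 [86 83 85 84 85 84 85 83 86 74 70 72 70 62 59 59 55 57 58 55 60 68 68 69
 72 77 84]
221 [96 83 84 81 86 84 86 81 84 78 68 71 70 68 66 62 62 56 55 57 67 69 74 70
 84 83 86]
222 [104 103  74  84  85  84  84  83  87  82  69  69  68  72  67  60  60  61
  63  63  71  75  78  82  82  87  81]
223 [103 105  83  80  87  85  82  85  85  84  73  64  69  73  72  67  68  69
  68  70  72  80  83  82  84  81  85]
224 [104 107 101  97  97  86  86  84  87  85  73  66  70  67  66  69  71  71
  70  72  82  82  84  82  82  83  82]
225 [105 103 104 104 104  92  88  78  84  84  79  66  67  69  71  70  67  70
  67  78  82  83  80  83  86  85  84]
```

Both views agree the post axis is pitched 5.9° (foot forward) and rolled 1.3° relative to the tool. Side-on, the post runs from px (214,210) to (219,222). I'll tilt the tool to bring the post plumb over the rim, then check again.

```bash
cat >> fit.py <<'E'
def tool(yaw,pe,pf):
    a=np.radians(yaw); e=np.array([np.cos(a),np.sin(a),0]); f=np.array([-e[1],e[0],0])
    n=e*np.tan(np.radians(pe))+f*np.tan(np.radians(pf))+np.array([0,0,1.]); n/=np.linalg.norm(n)
    ax=np.cross([0,0,1.],n); return e,f,wxyz(Ro.from_rotvec(ax/np.linalg.norm(ax)*np.arccos(n[2]))*QR(yaw))
def post(n,tc,dz=(.121,.151),zm=.145):
    im,d,c=load(n); P=cloud(c,d); P=P.reshape(-1,3)
    q=P[(P[:,2]>dz[0])&(P[:,2]<dz[1])&(np.hypot(P[:,0]-tc[0],P[:,1]-tc[1])<.025)]
    return cyl(q,.00635,zm)
E
python3 - <<'E'
from fit import *
e,f,q=tool(234.5,5.9,1.3)
p=np.array([.5726,-.1282,.268])+.0083*e+.0017*f
env.reach(list(p),q); env.dwell(.2); s=st()
im,d,c=shot('scene','s7')
cv2.imwrite('pics/s7c.png',cv2.resize(im[160:255,170:260],None,fx=6,fy=6,interpolation=cv2.INTER_CUBIC))
P=cloud(c,d)
for v in range(200,234): print(v,[ '%3d,%3d,%3d'%tuple((P[v,u]*1000).astype(int)) if abs(P[v,u,0]-.58)<.06 and P[v,u,2]>.085 else '.' for u in range(208,226,2)])
for dz in ((.115,.145),(.118,.142)):
    x,r,n=post('s7',(.572,-.128),dz,.13); print(x,r,n,'tilt deg e f',np.degrees(x[2:]@e[:2]),np.degrees(x[2:]@f[:2]),'off e f', (x[:2]-[.5726,-.1282])@e[:2],(x[:2]-[.5726,-.1282])@f[:2])
E
```

```text
t 13.24 tcp [ 0.5692 -0.1358  0.2681] F [-0.1973 -0.1688 -2.8694] T [-0.1745  0.0035  0.0222] op 0.0308 q [ 1.05  0.71 -1.27  1.77  0.64  1.15  2.12]
200 ['588,-114,213', '586,-111,213', '584,-110,211', '582,-107,211', '577,-108,205', '575,-105,205', '573,-104,203', '.', '.']
201 ['588,-114,211', '587,-112,211', '587,-107,213', '583,-106,210', '578,-108,203', '575,-107,201', '573,-104,201', '.', '.']
202 ['589,-114,210', '589,-110,211', '588,-107,212', '585,-105,210', '579,-107,203', '576,-105,201', '574,-103,200', '571,-102,197', '.']
203 ['589,-115,205', '589,-110,209', '588,-107,210', '587,-103,211', '579,-108,200', '577,-105,200', '574,-104,197', '.', '.']
204 ['589,-115,204', '591,-109,209', '589,-106,209', '588,-103,210', '584,-103,205', '576,-107,195', '.', '.', '.']
205 ['589,-116,201', '592,-108,209', '589,-107,206', '587,-105,205', '.', '.', '.', '.', '.']
206 ['590,-116,199', '588,-113,199', '590,-107,204', '588,-104,204', '561,-130,162', '559,-127,161', '.', '.', '.']
207 ['590,-116,197', '578,-126,178', '591,-106,203', '573,-122,176', '566,-124,167', '562,-125,162', '.',
[... 2173 characters left out ...]
', '.', '.', '.', '578,-126,121', '575,-124,119', '574,-121,120', '.', '.']
229 ['.', '.', '.', '.', '578,-128,117', '576,-124,117', '574,-121,117', '.', '.']
230 ['.', '.', '.', '.', '.', '576,-125,114', '574,-122,114', '.', '.']
231 ['.', '.', '.', '.', '.', '.', '.', '.', '.']
232 ['.', '.', '.', '.', '.', '.', '.', '.', '.']
233 ['.', '.', '.', '.', '.', '.', '.', '.', '.']
[ 0.5788 -0.1196 -0.0911  0.0408] 2.094034212247546 79 tilt deg e f 1.1283563218870707 -5.603605904146777 off e f -0.01062133941211274 2.6391221037638454e-05
[ 0.5785 -0.1194 -0.0306 -0.0011] 2.0461518132581062 64 tilt deg e f 1.0694977083050654 -1.3878163702038582 off e f -0.010624293555916558 -0.00032939677451908084
```

View pics/s7c.png

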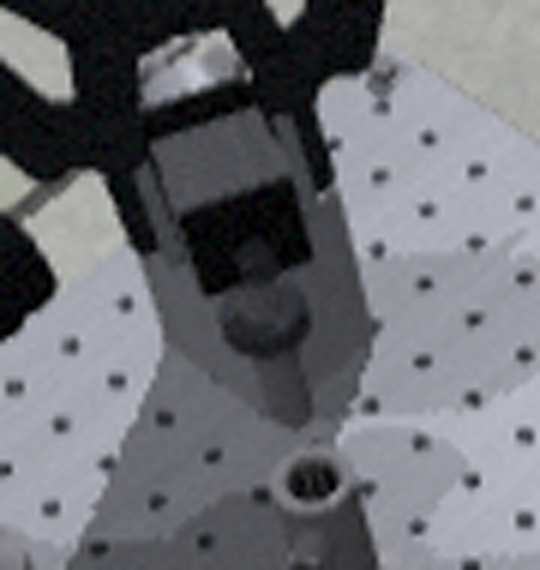

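Run:
```python
from fit import *
e,f,q_=tool(234.5,5.9,1.3)
im,d,c=load('s7'); P=cloud(c,d)
q=P[220:230,211:223].reshape(-1,3)
for zr in ((.117,.146),):
    t=q[(q[:,2]>zr[0])&(q[:,2]<zr[1])&(np.hypot(q[:,0]-.5728,q[:,1]+.128)<.011)]
    x,r,n=cyl(t,.00635,.13,x0=(.5728,-.128)); print(x,r,n,'tilt deg e f',np.degrees(x[2:]@e[:2]),np.degrees(x[2:]@f[:2]),'off e f',(x[:2]-[.5726,-.1282])@e[:2],(x[:2]-[.5726,-.1282])@f[:2])
# silhouette check: project vertical post edges
proj=lambda X: cv2.projectPoints(np.array(X,float).reshape(-1,3),c['rvec'],c['tvec'],np.array([[c['fx'],0,c['cx']],[0,c['fy'],c['cy']],[0,0,1]]),None)[0][:,0]
print('axis at rim x, z=.14,.115',(proj([[.5726,-.1282,.14],[.5726,-.1282,.115],[.5726,-.1282,.078]])))
g=cv2.cvtColor(im,cv2.COLOR_BGR2GRAY).astype(int)
for v in range(219,233): print(v,g[v,208:228])
for n,cl in (('top0',cloud),('scene0',cloud)):
    im,d,c=load(n);P=cl(c,d); m=(abs(P[...,0]-.49)<.04)&(abs(P[...,1]+.215)<.03)&(P[...,2]>.125); t=P[m]; print(n,t.mean(0),t.min(0),t.max(0))
im,d,c=load('w1');P=wcloud(c,d); m=(abs(P[...,0]-.49)<.04)&(abs(P[...,1]+.215)<.03)&(P[...,2]>.125)&(P[...,2]<.15); t=P[m]; print('w1',t.mean(0),t.min(0),t.max(0))
```

```text
[ 0.5719 -0.128   0.0132 -0.0034] 0.5919004747819225 70 tilt deg e f -0.28003556251514705 0.7284971113401819 off e f 0.0002154087970519626 -0.0007150066790182871
axis at rim x, z=.14,.115 [[215.4035 218.8019]
 [217.9483 227.5336]
 [221.5004 239.7214]]
219 [86 80 75 66 46 37 36 37 53 51 50 49 72 72 72 72 69 73 72 73]
220 [87 87 90 86 66 60 60 57 58 55 52 49 70 73 71 72 73 71 73 75]
221 [88 90 86 85 74 64 66 63 61 59 55 53 67 70 71 72 74 73 74 84]
222 [86 86 87 88 86 72 64 63 65 60 57 57 54 69 71 73 76 84 84 91]
223 [88 86 88 89 85 72 66 68 62 61 56 55 49 72 73 78 83 85 86 85]
224 [89 88 89 85 85 76 67 65 63 62 61 54 54 67 76 85 88 87 84 82]
225 [98 93 87 86 84 81 71 66 63 59 59 59 53 55 83 87 85 83 87 87]
226 [108 103  93  86  86  85  70  70  66  64  62  60  51  48  89  86  87  85
  85  88]
227 [108 107 103  93  87  88  76  69  64  63  62  60  55  53  80  83  87  87
  85  86]
228 [108 103 104 103 101  77  78  66  61  62  64  58  57  48  78  85  84  85
  83  85]
229 [104 104 106 105 108  88  89  72  68  65  63  62  60  60  85  90  84  84
 101 101]
230 [106 105 108 108 111 104 106 100  82  66  62  61  59  86 104 102 104  97
 105 157]
231 [107 109 109 108 107 111 109 106 102  98  87  70  99 103 108 107 106 106
 107 170]
232 [108 105 106 110 110 107 108 109 107 105 102 101 105 106 109 106 105 105
 156 172]
top0 [ 0.4923 -0.2145  0.1323] [ 0.4737 -0.2445  0.1252] [ 0.5117 -0.1964  0.1379]
scene0 [ 0.4931 -0.2114  0.1318] [ 0.4719 -0.2313  0.1252] [ 0.5105 -0.1947  0.1361]
w1 [ 0.4905 -0.2146  0.1322] [ 0.4709 -0.2329  0.1257] [ 0.51   -0.1959  0.1353]
```

The post is now plumb (tilt −0.3° and 0.7°) and within about 0.7 mm of the rim axis. Starting the guarded descent into the mouth.

Run:
```python
from fit import *
p=np.array([.5692,-.1358,.268]); s=env.get_state(); p=s['tcp_pos'].copy()
e,f,q=tool(234.5,5.9,1.3); p[:2]=(np.array([.5726,-.1282,0])+.0083*e+.0017*f)[:2]
p[2]=.242; print(env.movel(list(p),velocity=.05,rot=q,stop_force=6)); st()
p[2]=.226; print(env.movel(list(p),velocity=.025,rot=q,stop_force=5)); st(); env.dwell(.1); st()
shot('scene','s8'); im=load('s8')[0]
cv2.imwrite('pics/s8c.png',cv2.resize(im[160:255,170:260],None,fx=6,fy=6,interpolation=cv2.INTER_CUBIC))
```

```text
False
t 13.96 tcp [ 0.5692 -0.1359  0.242 ] F [-0.006  -1.0482 -2.7953] T [-0.1836  0.0291 -0.027 ] op 0.0308 q [ 1.03  0.73 -1.25  1.79  0.67  1.11  2.11]
False
t 14.75 tcp [ 0.5691 -0.1361  0.226 ] F [ 1.5626  0.1111 -1.9115] T [-0.309   0.1068 -0.025 ] op 0.0309 q [ 1.02  0.75 -1.23  1.8   0.69  1.09  2.09]
t 14.85 tcp [ 0.5692 -0.136   0.2261] F [-0.4423 -1.1469 -2.6044] T [-0.3513  0.1654 -0.0202] op 0.0308 q [ 1.02  0.75 -1.23  1.8   0.69  1.09  2.09]
```

View pics/s8c.png

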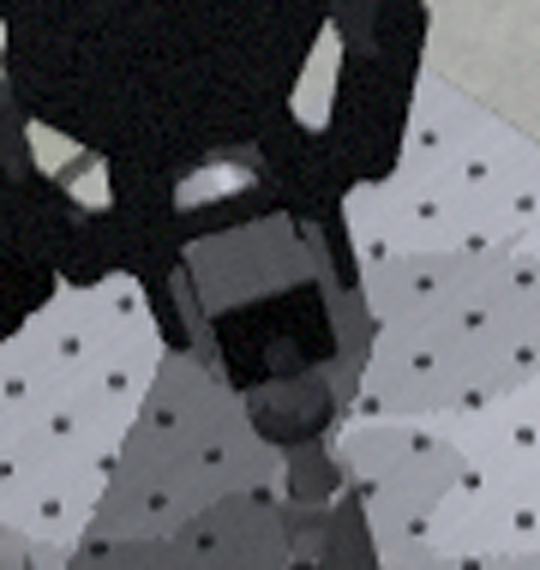

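The foot is in the mouth and the forces are light. Continuing in small guarded steps past the plunger.

Run:
```python
from fit import *
s=env.get_state(); p=s['tcp_pos'].copy()
e,f,q=tool(234.5,5.9,1.3); p[:2]=(np.array([.5726,-.1282,0])+.0083*e+.0017*f)[:2]
for z in (.222,.218,.214,.210):
    p[2]=z; h=env.movel(list(p),velocity=.02,rot=q,stop_force=18); s=env.get_state()
    print(h,'%.2f'%s['time'],s['tcp_pos'],s['force'],s['torque'])
    if h or s['force'][2]>20 or np.hypot(*s['force'][:2])>10: break
```

```text
False 15.25 [ 0.5691 -0.136   0.2218] [-0.2871 -1.5738 -2.9954] [-0.4262  0.1143  0.0733]
False 15.60 [ 0.5689 -0.1363  0.2176] [-0.0921 -1.7505 -4.4965] [-0.6861  0.3065 -0.0114]
False 15.95 [ 0.5689 -0.1363  0.2136] [-1.9384 -1.9687 -2.9247] [-1.0023  0.6915  0.004 ]
False 16.30 [ 0.5689 -0.1362  0.2098] [-3.5388 -3.4068 -1.6411] [-1.1035  0.929  -0.0511]
```

Run:
```python
from fit import *
st(); im,d,c=shot('scene','s9'); st()
cv2.imwrite('pics/s9c.png',cv2.resize(im[170:270,170:270],None,fx=6,fy=6,interpolation=cv2.INTER_CUBIC))
P=cloud(c,d)
proj=lambda X: cv2.projectPoints(np.array(X,float).reshape(-1,3),c['rvec'],c['tvec'],np.array([[c['fx'],0,c['cx']],[0,c['fy'],c['cy']],[0,0,1]]),None)[0][:,0]
for u in (219,221,223): print([int(z*1000) for z in P[215:255,u,2]])
```

```text
t 16.30 tcp [ 0.5689 -0.1362  0.2098] F [-3.5388 -3.4068 -1.6411] T [-1.1035  0.929  -0.0511] op 0.0307 q [ 1.01  0.76 -1.21  1.82  0.71  1.07  2.08]
t 16.35 tcp [ 0.569  -0.1362  0.2098] F [-3.2882 -3.6783 -2.1017] T [-1.1904  0.9163 -0.0403] op 0.0302 q [ 1.01  0.76 -1.21  1.82  0.71  1.07  2.08]
[167, 165, 163, 160, 158, 156, 153, 153, 152, 153, 155, 152, 151, 144, 116, 112, 109, 108, 103, 104, 102, 103, 101, 97, 85, 83, 80, 73, 78, 79, 77, 73, 69, 68, 67, 68, 69, 68, 69, 68]
[163, 164, 161, 160, 157, 152, 151, 149, 148, 151, 151, 150, 148, 144, 111, 110, 107, 106, 103, 103, 104, 101, 99, 96, 85, 84, 80, 77, 75, 78, 79, 74, 71, 68, 68, 69, 66, 70, 69, 69]
[165, 162, 158, 157, 158, 152, 149, 147, 147, 140, 141, 101, 103, 103, 102, 105, 104, 104, 104, 105, 103, 101, 96, 87, 83, 81, 77, 76, 76, 78, 78, 74, 68, 69, 70, 66, 67, 69, 68, 64]
```

View pics/s9c.png

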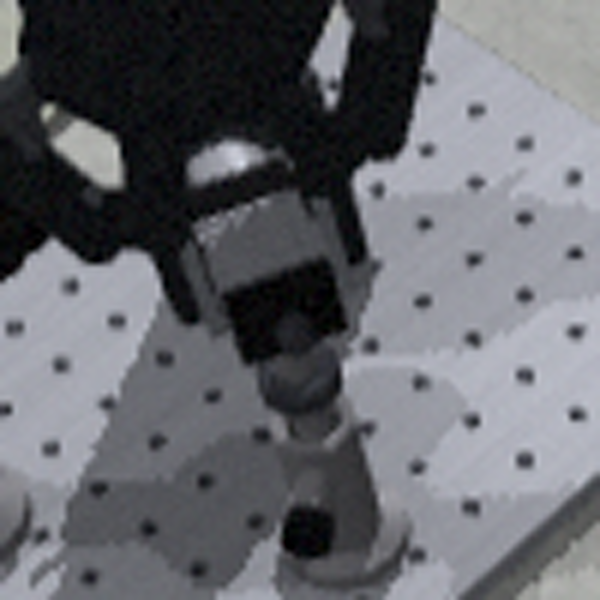

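About 24 mm of the post is in the bore, with 18 mm left between collar and rim. A mild side force points along +e, so I'll yield 0.5 mm that way and continue in small steps.

Run:
```python
from fit import *
s=env.get_state(); p=s['tcp_pos'].copy()
e,f,q=tool(234.5,5.9,1.3); p[:2]=(np.array([.5726,-.1282,0])+.0088*e+.0017*f)[:2]
for z in (.2085,.2065,.2045,.2025,.2005,.1985):
    p[2]=z; h=env.movel(list(p),velocity=.015,rot=q,stop_force=15); s=env.get_state()
    print(h,'%.2f'%s['time'],s['tcp_pos'],s['force'],s['torque'])
    if h or s['force'][2]>18 or np.hypot(*s['force'][:2])>10: break
```

```text
False 16.61 [ 0.5689 -0.1363  0.2086] [-3.5586 -3.5212  0.4087] [-0.978   0.95    0.0359]
False 16.89 [ 0.5689 -0.1363  0.2065] [-2.3627 -3.0507 -0.799 ] [-0.9467  0.9903  0.0701]
False 17.18 [ 0.5689 -0.1363  0.2044] [-3.168  -2.8637 -0.0557] [-0.894   0.9335  0.0671]
False 17.46 [ 0.5689 -0.1362  0.2024] [-2.2057 -2.3143 -0.7315] [-0.8479  0.9011  0.0199]
False 17.74 [ 0.5689 -0.1363  0.2004] [-2.7634 -1.7526 -0.5951] [-0.7877  0.8584  0.052 ]
False 18.02 [ 0.5689 -0.1362  0.1984] [-3.3889 -2.717  -0.8142] [-0.7943  0.8714  0.0554]
```

Run:
```python
from fit import *
s=env.get_state(); p=s['tcp_pos'].copy()
e,f,q=tool(234.5,5.9,1.3); p[:2]=(np.array([.5726,-.1282,0])+.0088*e+.0017*f)[:2]
z=.1984
while z>.186:
    z-=.0015
    p[2]=z; h=env.movel(list(p),velocity=.012,rot=q,stop_force=8); s=env.get_state()
    print(h,'%.2f'%s['time'],s['tcp_pos'],s['force'],s['torque'])
    if h or s['force'][2]>8 or np.hypot(*s['force'][:2])>10: break
im,d,c=shot('scene','s10')
cv2.imwrite('pics/s10c.png',cv2.resize(im[170:270,170:270],None,fx=6,fy=6,interpolation=cv2.INTER_CUBIC))
P=cloud(c,d)
for u in (219,221,223): print([int(z*1000) for z in P[215:255,u,2]])
```

```text
False 18.31 [ 0.5689 -0.1362  0.1967] [-2.4133 -1.4897 -0.3539] [-0.6764  0.8363  0.0624]
False 18.58 [ 0.5689 -0.1362  0.1953] [-3.1431 -1.7744 -0.3352] [-0.5884  0.9244  0.0572]
False 18.86 [ 0.569  -0.1362  0.1942] [-4.2381 -1.6576  5.0344] [-0.4647  1.2994  0.0312]
True 19.07 [ 0.569  -0.1361  0.1942] [-1.4409  0.1409  5.9077] [-0.3836  0.6749  0.1142]
[156, 159, 158, 158, 156, 154, 154, 153, 149, 149, 146, 142, 138, 135, 137, 138, 137, 136, 132, 131, 99, 96, 95, 89, 90, 88, 90, 86, 82, 78, 78, 77, 69, 67, 68, 64, 69, 66, 67, 71]
[159, 158, 158, 156, 153, 153, 152, 151, 146, 145, 141, 140, 135, 137, 138, 137, 135, 134, 132, 130, 99, 94, 91, 89, 88, 90, 87, 86, 83, 79, 78, 77, 71, 67, 69, 70, 70, 69, 67, 72]
[157, 159, 160, 156, 154, 152, 148, 149, 143, 144, 142, 138, 136, 133, 129, 135, 134, 132, 131, 94, 91, 91, 90, 92, 89, 88, 85, 85, 82, 78, 77, 73, 68, 69, 69, 67, 66, 67, 67, 64]
```

View pics/s10c.png

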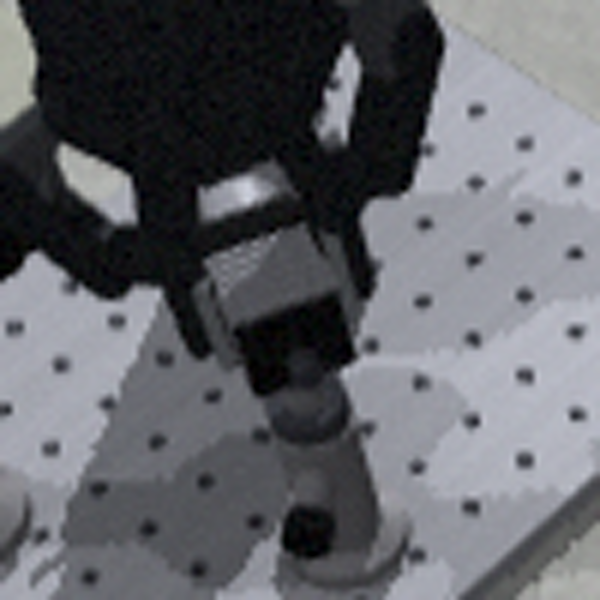

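The force rose sharply at TCP z 0.1942 and the collar appears to be on the rim. A slightly firmer press, capped well under 30 N, will confirm it's a hard stop.

Run:
```python
from fit import *
s=env.get_state(); p=s['tcp_pos'].copy()
e,f,q=tool(234.5,5.9,1.3); p[:2]=(np.array([.5726,-.1282,0])+.0088*e+.0017*f)[:2]
s=st(); z=s['tcp_pos'][2]
for i in range(6):
    z-=.0006
    p[2]=z; h=env.movel(list(p),velocity=.008,rot=q,stop_force=5); s=env.get_state()
    print(h,'%.2f'%s['time'],s['tcp_pos'],s['force'],s['torque'])
    if s['force'][2]>12 or np.hypot(*s['force'][:2])>10: break
im,d,c=shot('scene','s11'); P=cloud(c,d)
x=P[225:245,213:228].reshape(-1,3); x=x[(np.hypot(x[:,0]-.572,x[:,1]+.128)<.02)]; print(np.sort((x[:,2]*1000).astype(int))[::6])
```

```text
t 19.12 tcp [ 0.5689 -0.1361  0.1942] F [-1.0416 -0.4466  6.1859] T [-0.3026  0.6385  0.0278] op 0.0307 q [ 1.    0.78 -1.19  1.83  0.74  1.04  2.07]
False 19.46 [ 0.569  -0.1361  0.1942] [-5.6542 -2.0776  7.327 ] [-0.5627  1.5465  0.0493]
False 19.71 [ 0.569  -0.136   0.1942] [-7.5302 -2.3786 11.2894] [-0.5871  2.0066  0.1557]
False 19.96 [ 0.5691 -0.136   0.1941] [-7.9771 -1.8825 16.5971] [-0.5808  2.4015  0.1458]
[ 73  77  78  79  81  82  83  85  86  86  87  87  87  88  88  88  89  89
  89  90  91  93  96 102 132 140]
```

It's a hard stop: 16.6 N with no further travel. I'll unload now, then open slowly.

Run:
```python
from fit import *
s=env.get_state(); p=s['tcp_pos'].copy()
e,f,q=tool(234.5,5.9,1.3); p[:2]=(np.array([.5726,-.1282,0])+.0088*e+.0017*f)[:2]
for z in (.1940,.1943):
    p[2]=z; env.movel(list(p),velocity=.01,rot=q); s=st()
    if s['force'][2]<2: break
shot('wrist','w12')
env.grip(.05,20); st()
shot('wrist','w13'); shot('scene','s13')
```

```text
t 20.32 tcp [ 0.5689 -0.1361  0.1942] F [-4.3425 -1.6512  4.2131] T [-0.5181  1.3679  0.0816] op 0.0306 q [ 1.    0.78 -1.19  1.83  0.73  1.04  2.07]
t 20.57 tcp [ 0.5689 -0.1362  0.1943] F [-3.17   -0.8629  3.2336] T [-0.4343  1.1195  0.0345] op 0.0305 q [ 1.    0.78 -1.19  1.83  0.73  1.04  2.07]
t 20.94 tcp [ 0.5693 -0.1361  0.1944] F [0.3174 0.3673 0.1674] T [-0.0684  0.0805 -0.0409] op 0.0500 q [ 1.    0.78 -1.19  1.83  0.73  1.04  2.07]
```

View pics/w13.png

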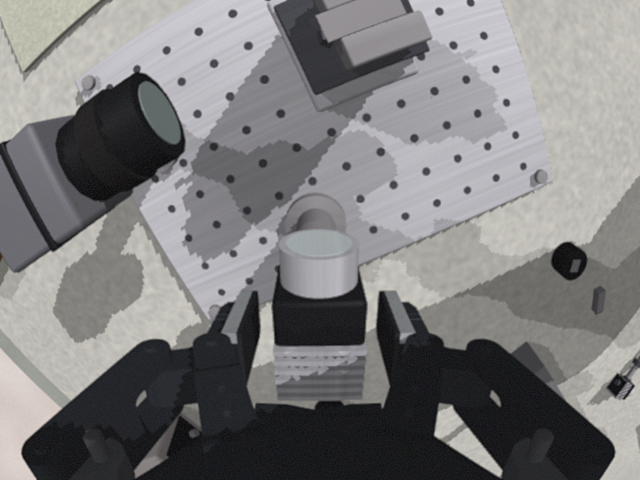

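Released cleanly. Next I'll retreat along the tool axis and inspect seating and aim.

Run:
```python
from fit import *
s=env.get_state(); R=Ro.from_quat(np.r_[s['orientation'][1:],s['orientation'][0]]); n=-R.apply([0,0,1])
env.movel(list(s['tcp_pos']+n*.10),velocity=.15); 
e,f,q=tool(234.5,5.9,1.3)
a=np.array([.5726,-.1282,0])
env.reach([.5726-.02,-.1282+.03,.33],Q(234.5)); st()
shot('wrist','w14'); shot('scene','s14'); shot('top','t14'); s=st()
for n,b in (('s14',(170,160,270,260)),('w14',(250,150,390,290))):
    im=load(n)[0]; cv2.imwrite(f'pics/{n}c.png',cv2.resize(im[b[1]:b[3],b[0]:b[2]],None,fx=5,fy=5,interpolation=cv2.INTER_CUBIC)[:600,:800])
```

```text
t 22.20 tcp [ 0.5525 -0.0954  0.3306] F [ 0.1541 -1.6522 -0.9957] T [-0.068  -0.012   0.0284] op 0.0500 q [ 0.99  0.59 -1.3   1.75  0.59  1.28  2.07]
t 22.35 tcp [ 0.5522 -0.0993  0.3287] F [0.3335 0.2539 0.5514] T [-0.0064  0.0362 -0.0377] op 0.0500 q [ 0.99  0.59 -1.3   1.75  0.59  1.28  2.07]
```

View pics/s14c.png

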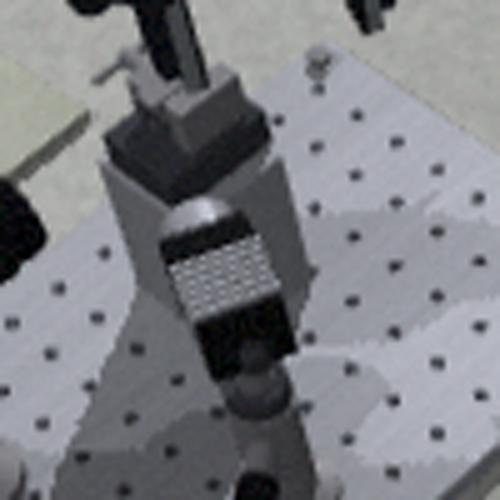

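View pics/w14.png

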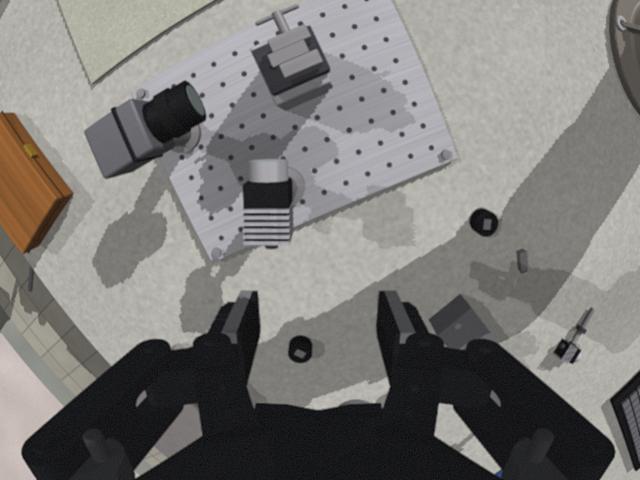

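Run:
```python
from fit import *
im,d,c=load('w14'); P=wcloud(c,d)
def ray(u,v,z):
    R=cv2.Rodrigues(c['rvec'])[0]; o=-R.T@c['tvec']; x=(u-c['cx'])/c['fx'];y=(v-c['cy'])/c['fy'];r=np.hypot(x,y)
    w=R.T@np.array([x/r*np.sin(r),y/r*np.sin(r),np.cos(r)]); return o+w*(z-o[2])/w[2]
cv2.imwrite('pics/w14a.png',cv2.resize(im[10:130,235:345],None,fx=5,fy=5,interpolation=cv2.INTER_CUBIC))
cv2.imwrite('pics/w14b.png',cv2.resize(im[150:260,220:330],None,fx=5,fy=5,interpolation=cv2.INTER_CUBIC))
sub=P[170:250,225:310].reshape(-1,3)
print(np.histogram(sub[:,2],bins=np.arange(.12,.18,.003)))
t=sub[(sub[:,2]>.143)&(sub[:,2]<.165)]
print(cv2.minAreaRect((t[:,:2]*1000).astype(np.float32)),np.median(t,0))
q=P[182:243,246:290].reshape(-1,3); q=q[(q[:,2]>.13)&(q[:,2]<.17)]
e,f,_=tool(234.5,1,1)
for _ in range(4):
    m=q[:,:2].mean(0); A=np.c_[q[:,:2]-m,np.ones(len(q))]; co=np.linalg.lstsq(A,q[:,2],rcond=None)[0]; r=q[:,2]-A@co; q=q[abs(r)<max(3.5*np.median(abs(r)),.001)]
print('slope e f',np.degrees(co[:2]@e[:2]),np.degrees(co[:2]@f[:2]),m,co[2],len(q))
im,d,c=load('s14'); Ps=cloud(c,d)
for u in (217,220,223,226): print(u,[tuple((Ps[v,u]*1000).astype(int)) for v in range(231,252,1)])
for n in ('s14',):
    m=(np.hypot(Ps[...,0]-.5726,Ps[...,1]+.1282)<.018)&(Ps[...,2]>.08)&(Ps[...,2]<.0875); print('collar',cyl(Ps[m],.0125,.084,False,(.5726,-.1282)))
    m=(np.hypot(Ps[...,0]-.5726,Ps[...,1]+.1282)<.018)&(Ps[...,2]>.06)&(Ps[...,2]<.077); print('tube',cyl(Ps[m],.013,.07,False,(.5726,-.1282)))
```

```text
(array([   7,   12,   17,   24,   24,   64,   47,   57,   88,  181,  299,
       1725, 1067,   45,    0,    0,    0,    0,    0]), array([0.12 , 0.123, 0.126, 0.129, 0.132, 0.135, 0.138, 0.141, 0.144,
       0.147, 0.15 , 0.153, 0.156, 0.159, 0.162, 0.165, 0.168, 0.171,
       0.174, 0.177]))
((567.9434204101562, -135.0078125), (50.82741165161133, 32.51239013671875), 54.73484420776367) [ 0.5676 -0.1343  0.155 ]
slope e f -4.134219379993687 -0.30125422221943504 [ 0.5688 -0.1316] 0.15574064692735112 2614
217 [(np.int64(588), np.int64(-115), np.int64(131)), (np.int64(589), np.int64(-114), np.int64(130)), (np.int64(588), np.int64(-116), np.int64(124)), (np.int64(590), np.int64(-114), np.int64(124)), (np.int64(576), np.int64(-131), np.int64(95)), (np.int64(576), np.int64(-132), np.int64(92)), (np.int64(577), np.int64(-132), np.int64(88)), (np.int64(579), np.int64(-130), np.int64(90)), (np.int64(581), np.int64(-128), np.int64(91)), (np.int64(582), np.int64(-128), np.int64(89)), (np.int64(584), np.int64(-127), np.int64(88)), (np.int64(584), np.int64(-128), np.int64(84)), (np.int64(583), np.
[... 2826 characters left out ...]
p.int64(573), np.int64(-115), np.int64(86)), (np.int64(573), np.int64(-116), np.int64(82)), (np.int64(573), np.int64(-117), np.int64(78)), (np.int64(574), np.int64(-116), np.int64(78)), (np.int64(575), np.int64(-115), np.int64(76)), (np.int64(575), np.int64(-116), np.int64(72)), (np.int64(575), np.int64(-117), np.int64(69)), (np.int64(577), np.int64(-116), np.int64(68)), (np.int64(576), np.int64(-118), np.int64(63)), (np.int64(578), np.int64(-116), np.int64(63)), (np.int64(577), np.int64(-118), np.int64(57)), (np.int64(578), np.int64(-117), np.int64(56))]
collar (array([ 0.5713, -0.1294]), np.float64(2.243093209053319), 40)
tube (array([ 0.5723, -0.1284]), np.float64(1.6563929672645505), 86)
```

View pics/w14a.png

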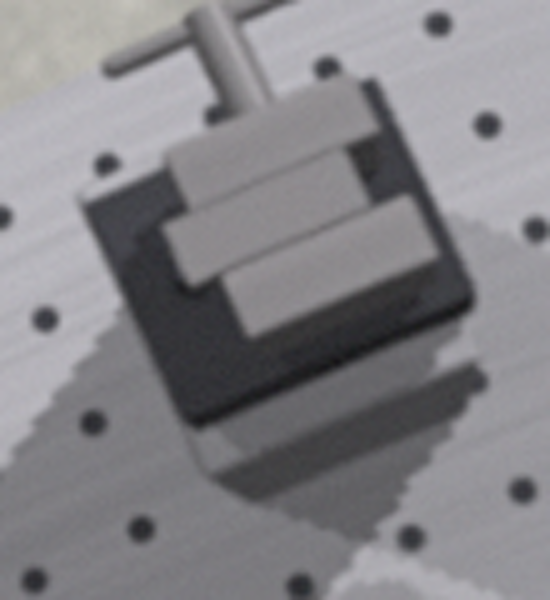

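View pics/w14b.png

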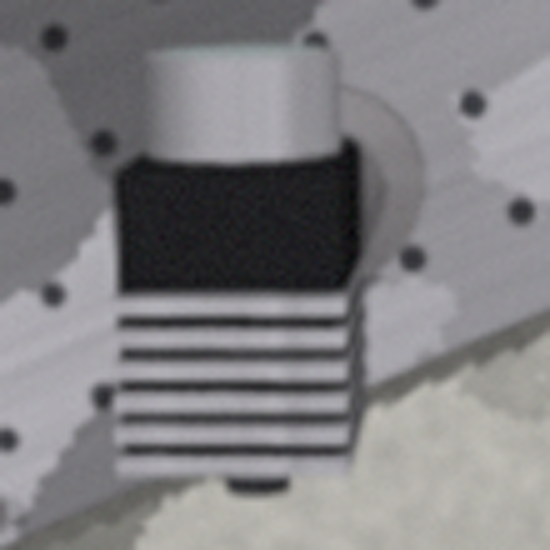

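Run:
```python
from fit import *
e,f,_=tool(234.5,1,1)
im,d,c=load('w14')
def ray(u,v,z):
    R=cv2.Rodrigues(c['rvec'])[0]; o=-R.T@c['tvec']; x=(u-c['cx'])/c['fx'];y=(v-c['cy'])/c['fy'];r=np.hypot(x,y)
    w=R.T@np.array([x/r*np.sin(r),y/r*np.sin(r),np.cos(r)]); return o+w*(z-o[2])/w[2]
E=ray(270.6,61.6,.132); E2=ray(235+190/5,10+285/5,.132); S=E+(E2-E)/2; E=ray(235+176/5,10+255/5,.132); print('bar end',S)
for z in (.155,): 
    a=ray(244,242,.157);b=ray(290,242,.157);c1=ray(243.6,184,.153);c2=ray(291.6,184,.153)
    cen=(a+b+c1+c2)/4; print('head corners',a,b,c1,c2,'cen',cen)
    ax=(c1+c2-a-b)[:2]; print('yaw',np.degrees(np.arctan2(ax[1],ax[0]))%360)
v=S[:2]-cen[:2]; print('dir to bar',np.degrees(np.arctan2(v[1],v[0]))%360,np.linalg.norm(v), 'rim est w1 dir')
def plane(q,nm):
    for _ in range(4):
        m=q[:,:2].mean(0); A=np.c_[q[:,:2]-m,np.ones(len(q))]; co=np.linalg.lstsq(A,q[:,2],rcond=None)[0]; r=q[:,2]-A@co; q=q[abs(r)<max(2.5*1.5*np.median(abs(r)),.0015)]
    print(nm,len(q),'slope',np.degrees(co[:2]@e[:2]),np.degrees(co[:2]@f[:2]),co[2],m)
for n,cl in (('w14',wcloud),('t14',cloud),('s14',cloud)):
    im,d,c=load(n); P=cl(c,d); P=P[d>0]; u=(P[:,:2]-cen[:2])@e[:2]; w=(P[:,:2]-cen[:2])@f[:2]
    q=P[(abs(u)<.018)&(abs(w)<.014)&(P[:,2]>.145)&(P[:,2]<.165)]; plane(q,n)
```

```text
bar end [ 0.5076 -0.2156  0.132 ]
head corners [ 0.5945 -0.1246  0.157 ] [ 0.5682 -0.1061  0.157 ] [ 0.5708 -0.1568  0.153 ] [ 0.5442 -0.1375  0.153 ] cen [ 0.5694 -0.1312  0.155 ]
yaw 233.0952143739437
dir to bar 233.79846533337675 0.10458920156309949 rim est w1 dir
w14 2093 slope -4.722020696052888 -0.4530536006122363 0.15590649495842973 [ 0.569  -0.1316]
t14 123 slope -7.726855711939802 4.537194814938854 0.1550365733243677 [ 0.564  -0.1366]
s14 238 slope -5.787090287138047 -0.526543861250504 0.1567234462666114 [ 0.5697 -0.1311]
```

The aim checks out: lamp yaw about 233–234.7° against 233.8° to the bar end. To verify the collar seating I want a low side view with the wrist camera, so I'll check that a pose is reachable.

Run:
```python
from fit import *
s=env.get_state(); T=np.array([.5726,-.1282,.08])
R0=Ro.from_quat(np.r_[s['orientation'][1:],s['orientation'][0]]); 
cc=calibration('wrist'); Rc=cv2.Rodrigues(cc['rvec'])[0]; cw=-Rc.T@cc['tvec']
print('cam in tool',R0.inv().apply(cw-s['tcp_pos']),'axis',R0.inv().apply(Rc[2]))
for az in (60,90,120,150,40,180,200):
  h=np.array([np.cos(np.radians(az)),np.sin(np.radians(az)),0])
  for pit in (30,40,50):
    zt=-h*np.cos(np.radians(pit))-np.array([0,0,np.sin(np.radians(pit))])
    for sg in (1,-1):
      yt=sg*np.cross(zt,[0,0,1]); yt/=np.linalg.norm(yt); xt=np.cross(yt,zt)
      R=Ro.from_matrix(np.c_[xt,yt,zt])
      for dist,zz in ((.17,.2),(.15,.24),(.2,.22)):
        p=T+h*dist; p[2]=zz
        j=kin.inverse_kinematics(list(p),wxyz(R))
        if j is not None:
            cam=p+R.apply(R0.inv().apply(cw-s['tcp_pos'])); v=T-cam
            print(az,pit,sg,dist,zz,'cam',cam,'elev %.0f dist %.2f'%(np.degrees(np.arcsin(-v[2]/np.linalg.norm(v))),np.linalg.norm(v)),'dq %.1f'%np.abs(np.array(j)-s['qpos']).max(),np.round(p[:3],2))
```

```text
cam in tool [ 0.0748  0.0006 -0.07  ] axis [-0.2877 -0.0005  0.9577]
60 30 1 0.17 0.2 cam [0.6687 0.0394 0.2997] elev 49 dist 0.29 dq 1.2 [0.66 0.02 0.2 ]
60 30 1 0.15 0.24 cam [0.6587 0.0221 0.3397] elev 56 dist 0.31 dq 1.2 [0.65 0.   0.24]
60 30 1 0.2 0.22 cam [0.6837 0.0654 0.3197] elev 47 dist 0.33 dq 1.3 [0.67 0.05 0.22]
60 30 -1 0.17 0.2 cam [0.7071 0.1036 0.1703] elev 19 dist 0.28 dq 3.2 [0.66 0.02 0.2 ]
60 30 -1 0.15 0.24 cam [0.6971 0.0863 0.2103] elev 28 dist 0.28 dq 2.5 [0.65 0.   0.24]
60 30 -1 0.2 0.22 cam [0.7221 0.1296 0.1903] elev 20 dist 0.32 dq 2.5 [0.67 0.05 0.22]
60 40 1 0.17 0.2 cam [0.6599 0.0241 0.3023] elev 52 dist 0.28 dq 1.0 [0.66 0.02 0.2 ]
60 40 1 0.15 0.24 cam [0.6499 0.0068 0.3423] elev 59 dist 0.30 dq 1.0 [0.65 0.   0.24]
60 40 1 0.2 0.22 cam [0.6749 0.0501 0.3223] elev 50 dist 0.32 dq 1.0 [0.67 0.05 0.22]
60 40 -1 0.17 0.2 cam [0.7089 0.1068 0.1877] elev 22 dist 0.29 dq 3.3 [0.66 0.02 0.2 ]
60 40 -1 0.15 0.24 cam [0.6989 0.0895 0.2277] elev 30 dist 0.29 dq 3.3 [0.65 0.   0.24]
60 40 -1 0.2 0.22 cam [0.7239 0.1328 0.2077] elev 23 dist 0.33 dq 3.3 [0.67 
[... 5085 characters left out ...]
2456] elev 33 dist 0.30 dq 2.6 [ 0.69 -0.03  0.24]
40 50 -1 0.2 0.22 cam [0.8045 0.0657 0.2256] elev 26 dist 0.34 dq 2.6 [0.73 0.   0.22]
200 50 1 0.17 0.2 cam [ 0.4246 -0.1827  0.3017] elev 55 dist 0.27 dq 1.8 [ 0.41 -0.19  0.2 ]
200 50 1 0.15 0.24 cam [ 0.4434 -0.1758  0.3417] elev 62 dist 0.30 dq 1.7 [ 0.43 -0.18  0.24]
200 50 1 0.2 0.22 cam [ 0.3964 -0.1929  0.3217] elev 52 dist 0.31 dq 1.7 [ 0.38 -0.2   0.22]
200 50 -1 0.17 0.2 cam [ 0.3166 -0.2208  0.2056] elev 25 dist 0.30 dq 4.7 [ 0.41 -0.19  0.2 ]
200 50 -1 0.15 0.24 cam [ 0.3354 -0.214   0.2456] elev 33 dist 0.30 dq 4.7 [ 0.43 -0.18  0.24]
200 50 -1 0.2 0.22 cam [ 0.2884 -0.2311  0.2256] elev 26 dist 0.34 dq 4.6 [ 0.38 -0.2   0.22]
```

Run:
```python
from fit import *
T=np.array([.5726,-.1282,.08]); az,pit=60,50
h=np.array([np.cos(np.radians(az)),np.sin(np.radians(az)),0]); zt=-h*np.cos(np.radians(pit))-np.array([0,0,np.sin(np.radians(pit))])
yt=-np.cross(zt,[0,0,1]); yt/=np.linalg.norm(yt); R=Ro.from_matrix(np.c_[np.cross(yt,zt),yt,zt])
s=env.get_state(); env.movel([.58,-.05,.37],velocity=.25)
p=T+h*.15; p[2]=.24
env.reach([p[0],p[1],.33],wxyz(R)); env.movel(list(p),velocity=.2); env.dwell(.1)
im,d,c=shot('wrist','w15'); st()
X=R
```

```text
t 26.15 tcp [0.6483 0.002  0.2418] F [1.104  0.6155 0.8153] T [ 0.5306 -0.3403  0.0112] op 0.0500 q [ 0.08  0.77 -0.59  1.43  0.75  1.71 -1.17]
```

View pics/w15.png

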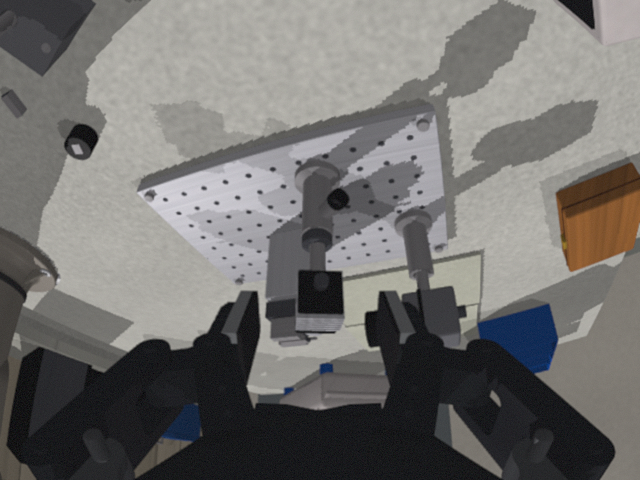

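Run:
```python
from fit import *
im,d,c=load('w15'); 
x=cv2.rotate(im[180:300,270:370],cv2.ROTATE_180); cv2.imwrite('pics/w15a.png',cv2.convertScaleAbs(cv2.resize(x,None,fx=6,fy=5,interpolation=cv2.INTER_CUBIC)[:600,:800],alpha=1.6))
P=wcloud(c,d)
for v in range(218,262): print(v,im[v,313:319].mean(axis=(0,1)).astype(int),(np.median(P[v,313:319],0)*1000).round(1))
```

```text
218 76 [ 576.9 -117.4   70.3]
219 76 [ 577.  -117.6   71.1]
220 77 [ 576.9 -117.5   72.2]
221 76 [ 577.1 -117.1   73.4]
222 77 [ 576.6 -117.9   73.8]
223 76 [ 576.8 -117.6   74.9]
224 77 [ 576.6 -117.7   75.8]
225 76 [ 577.  -117.7   76.8]
226 75 [ 576.8 -117.8   77.9]
227 70 [ 575.6 -119.5   77.6]
228 54 [ 576.3 -118.7   79. ]
229 41 [ 576.3 -118.4   80. ]
230 41 [ 576.3 -118.5   81. ]
231 42 [ 576.4 -118.4   82.2]
232 42 [ 576.  -118.8   82.9]
233 42 [ 576.4 -118.1   84. ]
234 41 [ 575.9 -119.1   84.7]
235 44 [ 575.8 -118.9   85.7]
236 44 [ 576.  -119.    86.6]
237 48 [ 576.1 -118.8   87.5]
238 54 [ 575.8 -119.3   88.1]
239 65 [ 575.  -120.5   88.2]
240 61 [ 574.6 -121.4   88.1]
241 55 [ 573.5 -123.3   88. ]
242 65 [ 573.3 -123.8   88.4]
243 75 [ 573.1 -123.9   89.2]
244 77 [ 573.  -124.3   90.4]
245 76 [ 573.1 -123.9   91.1]
246 76 [ 572.8 -124.4   91.8]
247 76 [ 573.1 -123.9   92.7]
248 76 [ 573.3 -124.3   93.9]
249 76 [ 573.  -124.1   94.7]
250 76 [ 573.  -124.1   95.6]
251 76 [ 572.6 -124.5   96.2]
252 76 [ 572.9 -124.5   97.1]
253 76 [ 573.3 -124.    98.2]
254 75 [ 573.  -124.    99.5]
255 76 [ 572.7 -124.6   99.9]
256 76 [ 573.2 -124.2  101.2]
257 75 [ 572.9 -124.2  102. ]
258 75 [ 573.1 -124.3  102.6]
259 76 [ 572.6 -124.5  103.4]
260 76 [ 572.8 -124.3  104.7]
261 75 [ 572.3 -125.   105. ]
```

View pics/w15a.png

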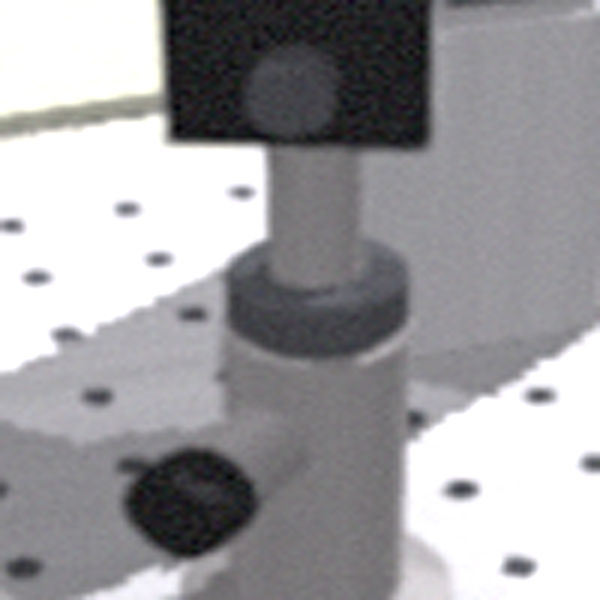

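Run:
```python
from fit import *
im,d,c=load('w15'); P=wcloud(c,d); g=cv2.cvtColor(im,cv2.COLOR_BGR2GRAY).astype(float)
# sub-pixel row of tube->collar edge (78->41), per column
for u in range(302,333,2):
    col=g[210:240,u]; dd=np.where((col[:-1]>=58)&(col[1:]<58))[0]
    if len(dd)==0: continue
    i=dd[-1]; r=210+i+(col[i]-58)/(col[i]-col[i+1]); v=int(round(r))
    R=cv2.Rodrigues(c['rvec'])[0];o=-R.T@c['tvec'];x=(u-c['cx'])/c['fx'];y=(r-c['cy'])/c['fy'];k=np.hypot(x,y);w=R.T@np.array([x/k*np.sin(k),y/k*np.sin(k),np.cos(k)])
    # intersect ray with collar cylinder r=12.5 at axis fitted
    a0=np.array([.5710,-.1287]); A=w[:2]@w[:2];B=2*(o[:2]-a0)@w[:2];C=(o[:2]-a0)@(o[:2]-a0)-.0125**2
    D=B*B-4*A*C
    if D<0: continue
    t=(-B-np.sqrt(D))/2/A; print(u,round(r,2),(o+w*t)*1000)
m=lambda z0,z1,rr:(np.hypot(P[...,0]-.571,P[...,1]+.1285)<rr)&(P[...,2]>z0)&(P[...,2]<z1)
print('tube',cyl(P[m(.045,.074,.018)],.013,.06),'\ncollar',cyl(P[m(.0805,.0865,.016)],.0125,.0835,False),'\npost',cyl(P[m(.0905,.110,.009)],.00635,.1))
```

```text
302 236.29 [ 563.7762 -118.4987   82.8846]
304 233.05 [ 566.5425 -117.0218   81.5847]
306 231.45 [ 568.7819 -116.3984   81.1987]
308 229.79 [ 570.7406 -116.2027   80.4038]
310 228.95 [ 572.5263 -116.2935   80.1676]
312 228.11 [ 574.1701 -116.6087   79.7453]
314 227.93 [ 575.6991 -117.1169   79.8092]
316 227.59 [ 577.1213 -117.8014   79.5694]
318 227.91 [ 578.4432 -118.6576   79.8261]
320 228.07 [ 579.6651 -119.6908   79.7862]
322 228.43 [ 580.7811 -120.9166   79.779 ]
324 229.26 [ 581.7749 -122.3634   80.0562]
326 230.22 [ 582.62   -124.0929   80.2331]
328 231.55 [ 583.2529 -126.2268   80.4549]
330 233.08 [ 583.4926 -129.1304   80.2867]
tube (array([ 0.5714, -0.1292,  0.0162,  0.0045]), np.float64(1.093707637555667), 720) 
collar (array([ 0.5705, -0.1299]), np.float64(0.5082183784937626), 188) 
post (array([ 0.5709, -0.1302, -0.0082, -0.0071]), np.float64(0.4769276799992546), 331)
```

Run:
```python
from fit import *
im,d,c=load('w15'); g=cv2.cvtColor(im,cv2.COLOR_BGR2GRAY).astype(float)
R=cv2.Rodrigues(c['rvec'])[0];o=-R.T@c['tvec']; obs=[]
for u in range(303,331):
    col=g[210:240,u]; dd=np.where((col[:-1]>=58)&(col[1:]<58))[0]
    i=dd[-1]; obs.append((u,210+i+(col[i]-58)/(col[i]-col[i+1])))
obs=np.array(obs)
for row in (231,234):
    l=g[row,292:342]; print(row,l.astype(int))
def proj(X):
    Y=X@R.T+c['tvec']; th=np.arctan2(np.hypot(Y[:,0],Y[:,1]),Y[:,2]); ph=np.arctan2(Y[:,1],Y[:,0]); return np.c_[c['cx']+c['fx']*th*np.cos(ph),c['cy']+c['fx']*th*np.sin(ph)]
ang=np.radians(np.arange(-60,180,1.))
for name,ax,fr in (('tilt free, axis free',(.5705,-.1299),1),('no tilt',(.5705,-.1299),0)):
    def res(p):
        a=p[3:5] if fr else (0,0)
        X=np.c_[p[0]+.0125*np.cos(ang),p[1]+.0125*np.sin(ang),p[2]+.0125*(a[0]*np.cos(ang)+a[1]*np.sin(ang))]; pr=proj(X)
        return np.array([np.min(np.hypot(pr[:,0]-u,pr[:,1]-v)) for u,v in obs])
    s=cv2 and least_squares(res,[*ax,.0798]+([0.001,0.001] if fr else [])); print(name,s.x,np.sqrt(np.mean(s.fun**2)))
```

```text
231 [ 94  96  96  96  95  95  94  93  93  98  94 101  99  85  68  50  42  41
  40  42  43  41  45  42  43  41  43  39  41  43  41  36  42  40  44  55
  69  80  82  82  87 100 111 110 108 107 109 109 109 108]
234 [ 94  95  93  96  95  95  96  92  98  99  85  59  39  41  39  43  41  39
  45  44  40  40  41  45  41  38  41  44  42  40  37  40  35  43  43  41
  39  41  46  63  89 103 111 111 108 108 107 106 112 110]
tilt free, axis free [ 0.5696 -0.1315  0.0807 -0.1487 -0.2099] 0.16989671185123512
no tilt [ 0.5546 -0.1577  0.0563] 0.2461699915367176
```

The low side view shows the collar (z ≈ 78–88 mm) sitting directly on the rim (z ≈ 78) with no dark gap. The post is within about 0.6° of plumb and the gripper is clear. Handing in.

Run:
```python
from h import *
st(); print(job.job_done()); st()
```

```text
t 26.15 tcp [0.6483 0.002  0.2418] F [1.104  0.6155 0.8153] T [ 0.5306 -0.3403  0.0112] op 0.0500 q [ 0.08  0.77 -0.59  1.43  0.75  1.71 -1.17]
the job is handed in; nothing more can be done
None
the job is handed in; nothing more can be done
```

The lamp is in the post holder with its collar on the rim, aimed at the broken bar end. I let go and handed the job in at about 26 s.

I took the lamp from the middle bore of the rack and carried it high over the mirror. I levelled its post over the holder and lowered it in small force-guarded steps. The collar reached a hard stop. I pressed once to confirm it, at 16.6 N on the tool (about 19 N with the lamp's weight), then unloaded before opening the gripper.

**Checks that agreed:**
- **Seating:** a low side view showed the collar from 78 to 88 mm, directly on the rim at 78 mm, with no visible gap. The post was about 0.6° off upright.
- **Aim:** the lamp's heading was 233–235°, against 234° to the broken bar end.
- **Clearance:** the gripper was well clear of everything, and I saw nothing else moved in the pictures.

**Checks that were unclear or disagreed:**
- **Plunger:** I never recorded its 10–20 N snap. It may have fallen between force readings. The drag I read afterwards was also only about 2 N, below the stated 4–10 N. That the foot got past rests on how deep the post sits, about 42 mm.
- **Head pitch:** the lamp's head reads about 4–6° nose-down while its post is upright. It read the same way in the rack (about 6–7°), so I took this to be how the head is mounted.
- **Collar tilt:** a fit to the collar's edge was too uncertain to rule out a slight tilt. A thin bright strip of rim showed on one side.

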